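# Angle the blood-tube rack past the socket pillar into its pick-up bay

### The job

Push the long rack of blood tubes into its pick-up bay, the strip of counter with the dark mat at the foot of the low upstand, between the label printer and the stock bin, until it lies back against the upstand along its whole length. The socket pillar bars the straight way in, so slide the rack on the counter by pushing with the fingertips on one end, then the other, and angle it past the pillar. Only push it: never lift or tip the rack, and leave the bottle, the jar and the carton where they stand.

Things in the scene. Friction and masses are not known exactly. Their poses are not given: they have to be found in the camera images.
- rack: Loose tube rack: solid grey-blue block 300 mm long, 66 wide, 60 high, about 0.45 kg, slides flat on the counter; tubes stand in the middle 190 mm of its top (caps reach 95 mm above the counter). Origin: centre of its underside; own y along its length, x across, z up. Starts on the robot's side of the bay, its length roughly along world y.
- bay: Fixed bay. Origin: foot of the upstand's front face, mid-bay; axes parallel to the world's, x pointing into the upstand. Upstand: straight board along y, 72 mm high. On the robot's side lies a flat dark mat, 92 x 352 mm. Printer and bin close the bay's ends, reaching 130 mm out from the upstand. In place, the rack's length is along y, its long side on the upstand, its centre 33 mm from it.
- pillar: Fixed upright aluminium socket pillar, 52 mm in diameter, 95 mm high, at the mouth of the bay, 85 to 100 mm left or right of the bay's middle; about 98 mm is free between it and the upstand. Origin: centre of its foot. The flat blank disc at the mirrored place is flush with the counter, no obstacle.
- printer: Fixed label printer, dark, 130 mm deep (x), 150 mm wide (y), 88 mm high; stands at the left or right end of the bay. Origin at the centre of its underside.
- bin: Fixed white stock bin full of amber vials, 130 mm deep (x), 150 mm wide (y), 85 mm high; stands at the other end of the bay. Origin at the centre of its underside.
- bottle_mid (a point): Middle of a loose white medicine bottle, 60 mm in diameter, 115 mm high, standing beside the work. Leave alone.
- jar_mid (a point): Middle of a loose amber jar with a black lid, 68 mm in diameter, 85 mm high, standing beside the work. Leave alone.
- carton_mid (a point): Middle of a loose small white carton, 50 x 75 mm, 100 mm high, standing beside the work. Leave alone.

How it is judged:
At the end, for the whole second after the job is handed in: The rack stands flat and still on the counter in the bay behind the pillar, its long side back against the upstand: its centre within 12 mm of where it would be when touching, parallel to the upstand within 0.05 rad, and between the printer and the bin (x of rack in the frame of bay above -0.045 m and angle between the y axis of rack and the y axis of bay, either way round below 0.05 rad and y of rack in the frame of bay between -0.045 and 0.045 m and height (world z) of rack below 0.006 m and angle between rack's own z axis and vertical below 0.05 rad and linear speed of rack below 0.01 m/s).
It fails at once if the rack is lifted or carried (height (world z) of rack above 0.012 m).
It fails at once if the rack is tipped (angle between rack's own z axis and vertical above 0.2 rad).
It fails at once if the bottle is moved (distance of bottle_mid from where it was at the start of the episode above 0.025 m).
It fails at once if the jar is moved (distance of jar_mid from where it was at the start of the episode above 0.025 m).
It fails at once if the carton is moved (distance of carton_mid from where it was at the start of the episode above 0.025 m).
It also fails if it takes over 72 s, if anything falls off the work surface, if the arm or the gripper's body presses on something with over 40 N, if the wrist force passes 120 N, or if a joint passes its speed limit or range.

### The arm

A 7-joint arm with a two-finger parallel gripper is mounted at the origin on the work surface. World frame = base frame: x ahead of the robot, y to its left, z up, the work surface at z = 0. Lengths are in m, angles in rad, forces in N, time in s.
With the tool pointing down it reaches from about 0.4 to 0.85 m from the base axis. Payload 4.5 kg.
Tool frame: the origin (TCP) lies where the fingers leave the gripper's body, on its centre line; the fingertips stand 73 mm ahead of it and the grasp point (between the pads) lies 54 mm ahead of it (ctrl.finger_overhang is the z of the fingertips in the tool frame, in m); z points along the fingers, y is the direction in which the jaws open and shut (so a half turn about z gives the same grasp; the last joint's range is limited). The gripper opens to 85 mm and grips with 20 to 120 N. Pads are 22 mm wide; open, the fingers measure 114 mm over their backs; the gripper's body (76 mm by 85 mm) begins 54 mm behind the grasp point. The pads swing forward as they close: fully open they stand 13 mm farther back than shut.
Start: joints at [1.243, 0.689, -0.195, 1.565, 0.157, 0.902, -0.215], TCP at [0.221, -0.585, 0.304] pointing down, gripper open.
Joint ranges: [-3.01, 3.01], [-0.46, 2.08], [-1.47, 1.51], [0.13, 2.56], [-1, 4.14], [0.04, 2.09], [-2.66, 2.66]. Speed limits (rad/s): [2.57, 2.57, 3.14, 3.14, 3.14, 3.14, 3.14].

### API

Orientations are given as a 3x3 rotation matrix whose columns are the frame's x, y, z axes.
In Python, from rig import get_obs, snapshot, camera_params, ctrl gives the robot as it stands.
- The arm moves only by the tool move_arm, never from a script. Its argument "increments" is a list of rows, each an object of numbers: "dx", "dy", "dz": the shift along the tool's x, y, z in mm; "wx", "wy", "wz": the turn, a rotation vector about the tool's x, y, z in degrees. In form: [{"dx": .., "dy": .., "dz": .., "wx": .., "wy": .., "wz": ..}, ...]. A call has 1 to 10 rows; each row shifts and turns the commanded pose from where the row before left it, along the tool's axes as they then stand; what a row does not reach is not made up. A row lasts 1/8 s, in which the tool goes at most 62.5 mm and 10.7 degrees, less where a joint would pass 70% of its speed; a pose out of reach is approached as far as the arm can. A call is refused whole if a number of a shift passes 62.5 or a number of a turn 10.7, either way. A call with a gripper value outside its range is refused whole. "fingers" is the closure in counts, from 0 (fully open) to 255 (shut), set as the call begins (left out, the last holds). The fingers move at their own pace and stop on an object; "force" is the grip in N (left out, the last holds). Time passes only in rows, so rows that do not move let the fingers close. It gives the time, the measured TCP pose, the force and the opening at its end, in the units of the state.
- get_obs(): the state, without advancing time (a new reading comes with each control period).
- snapshot(name): name is "side" or "top" or "wrist"; returns (picture, depth): 420x560x3 uint8, blue, green, red; 420x560 float32, m along the optical axis (not along the pixel's ray), 0 where there is no reading.
- camera_params(name): a dict with "fx", "fy", "cx", "cy" (pixels), "rvec" (rotation vector, rad) and "tvec" (3), from world to camera coordinates, as OpenCV has them; the wrist camera has in their place "T_tool_cam" (4x4, takes a point from camera to tool coordinates, whose origin is the TCP and whose axes are the flange's). Camera axes: x right, y down, z forward; pixel columns grow to the right and rows downward; lengths in m; the calibration is good to about 2 mm. The wrist camera is an equidistant fisheye: a pixel r from the principal point sees the ray r / f radians off the axis. A picture is of the moment at which its call begins: read the wrist's pose just before it. camera_params takes no time and is no camera call.
- ctrl.finish_job(): hands the job in, once; it reports no verdict.
The state is a dict: "clock": time; "joint_positions": joint angles; "qd": joint speeds; "tau": joint torques, N m; "eef_pos": TCP position; "ee_rot": TCP orientation; "wrist_force": force on the tool from outside, world axes, zero at the start; "torque": the same for the moment, N m; "gripper_width": finger opening in m.
Only numpy, scipy, OpenCV 4.12 (cv2) and the standard library are available. Lean on these libraries where they do the work, as an engineer would, in place of code of your own. Each camera call takes 0.05 s, during which the arm holds its last target.

## Working session

There is one attempt and no reset: what is moved stays moved. The work goes in short steps, Python scripts to look and compute and a tool call to move; the robot and the scene stay as the last step left them, time stands still between calls to the robot, and variables do not carry over. Pictures are saved under pics/ and viewed, and the job is handed in when it is done.

Besides the shell and the picture viewer there is one more tool, called after "Emit:" as name(argument=value, ...) on one line, values as JSON. move_arm: Moves the arm, as the interface text tells. Its arguments: {"type":"object","properties":{"increments":{"type":"array"},"fingers":{"type":"number"},"force":{"type":"number"}},"required":["increments"]}

```bash
mkdir -p pics; ls
python3 - <<'E'
from rig import *
import cv2
for n in("top","side"):
    p,d=snapshot(n); cv2.imwrite(f"pics/{n}0.png",p); 
    import numpy as np; np.save(f"pics/{n}0.npy",d)
    print(n,camera_params(n))
o=get_obs();print(o)
print(camera_params("wrist"),ctrl.finger_overhang)
E
```

```text
pics
top {'fx': 389.3741638947012, 'fy': 389.3741638947012, 'cx': 278.1193242863973, 'cy': 208.30043704819963, 'rvec': array([ 2.13767521, -2.1149336 ,  0.17541628]), 'tvec': array([0.02099494, 0.54684257, 1.02832387])}
side {'fx': 428.91032038451874, 'fy': 428.91032038451874, 'cx': 281.82508010124167, 'cy': 216.55145011876607, 'rvec': array([ 0.17560935, -2.82110811,  1.28183748]), 'tvec': array([0.49879181, 0.09199683, 1.11090661])}
{'clock': 0.1, 'joint_positions': array([ 1.24277334,  0.68994385, -0.19452888,  1.56627094,  0.15731819,
        0.9024755 , -0.21511697]), 'qd': array([-0.00043042, -0.00161809,  0.0018046 , -0.00335122,  0.00055651,
       -0.00054241,  0.00018871]), 'tau': array([-3.47212634e-03, -5.40594006e+01, -1.27157662e+00, -1.58983648e+01,
        9.39091144e-03,  4.43515528e-03, -3.36587777e-05]), 'eef_pos': array([ 0.22103811, -0.58410401,  0.30312882]), 'ee_rot': array([[ 9.35224278e-01,  3.54055126e-01, -7.19747069e-04],
       [ 3.54055835e-01, -9.35223011e-01,  1.54445959e-03],
       [-1.26300188e-04, -1.69924675e-03, -9.99998548e-01]]), 'wrist_force': array([ 0.33252534, -0.06966605,  0.0046642 ]), 'torque': array([-0.00787368,  0.056843  ,  0.00627217]), 'gripper_width': 0.08564361009676709}
{'fx': 325.19226210127806, 'fy': 325.19226210127806, 'cx': 280.9175347835079, 'cy': 205.65973601159476, 'T_tool_cam': array([[-5.27671890e-04, -9.57343179e-01, -2.88952866e-01,
         7.34853787e-02],
       [ 9.99999817e-01, -4.19826062e-04, -4.35206538e-04,
        -3.86375128e-04],
       [ 2.95332067e-04, -2.88953043e-01,  9.57343226e-01,
        -6.99745659e-02],
       [ 0.00000000e+00,  0.00000000e+00,  0.00000000e+00,
         1.00000000e+00]])} 0.0726
```

View pics/top0.png

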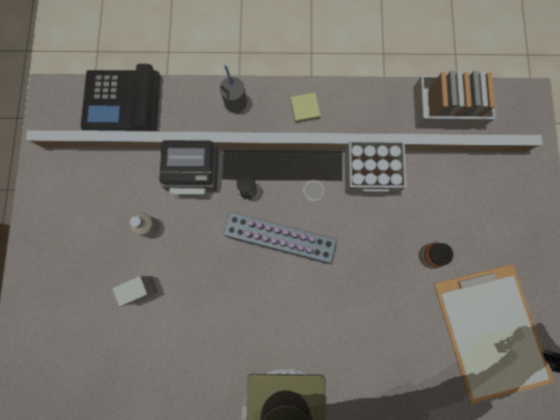

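View pics/side0.png

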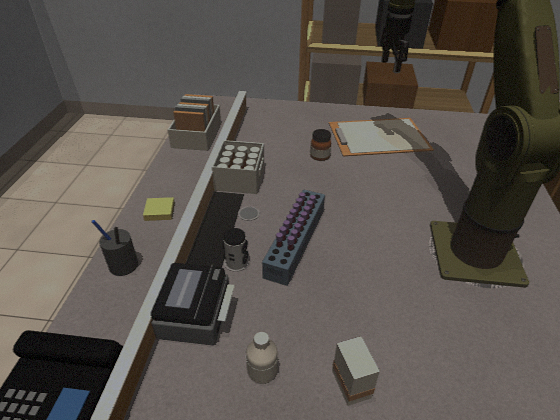

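The top view shows the pillar at about (247,187) and the printer at (188,165), both on the left (+y). The bin is at (377,165). The rack runs from (228,225) to (333,250). I'll enlarge the work area and measure with depth.

```bash
cat > h.py <<'E'
import numpy as np, cv2
from rig import camera_params,snapshot,get_obs
def cam(n):
    c=camera_params(n);R=cv2.Rodrigues(c["rvec"])[0];return c,R,c["tvec"]
def px2w(n,u,v,z):
    c,R,t=cam(n);r=R.T@np.array([(u-c["cx"])/c["fx"],(v-c["cy"])/c["fy"],1]);o=-R.T@t
    return o+r*(z-o[2])/r[2]
def cloud(n,d):
    c,R,t=cam(n);v,u=np.mgrid[:420,:560]
    P=np.stack([(u-c["cx"])/c["fx"]*d,(v-c["cy"])/c["fy"]*d,d],-1)
    return (P-t)@R
def w2px(n,p):
    c,R,t=cam(n);q=R@np.array(p)+t;return c["fx"]*q[0]/q[2]+c["cx"],c["fy"]*q[1]/q[2]+c["cy"]
def rack(n,d,xmax=2):
    """rack top-face rect from depth: points z 0.05..0.064, near"""
    W=cloud(n,d);return W
E
python3 - <<'E'
from h import *
p=cv2.imread("pics/top0.png");d=np.load("pics/top0.npy")
c=p[120:280,110:460];cv2.imwrite("pics/top0c.png",cv2.resize(c,None,fx=2.28,fy=2.28,interpolation=cv2.INTER_CUBIC))
W=cloud("top",d)
np.set_printoptions(precision=3,suppress=True)
for nm,u,v in[("printer",188,160),("pillar",247,183),("rack",280,238),("bin",377,165),("bottle",138,222),("jar",440,254),("carton",130,292),("upst",300,138),("mat",300,165),("table",300,280),("disc",314,190)]: print(nm,W[v,u])
s=W[...,2];m=((s>.052)&(s<.068)).astype(np.uint8);m[:205]=0;m[275:]=0;m[:,:215]=0;m[:,345:]=0
P=W[m>0];print(len(P),cv2.minAreaRect((P[:,:2]*1000).astype(np.float32)))
E
```

```text
printer [0.67  0.273 0.091]
pillar [0.607 0.111 0.093]
rack [0.463 0.021 0.057]
bin [ 0.668 -0.245  0.066]
bottle [0.495 0.387 0.115]
jar [ 0.424 -0.397  0.083]
carton [0.318 0.398 0.105]
upst [ 0.742 -0.032  0.072]
mat [ 0.685 -0.036  0.001]
table [ 0.352 -0.036  0.001]
disc [ 0.609 -0.076  0.005]
2164 ((466.52227783203125, 21.209121704101562), (300.1408996582031, 66.7362060546875), 76.16915130615234)
```

View pics/top0c.png

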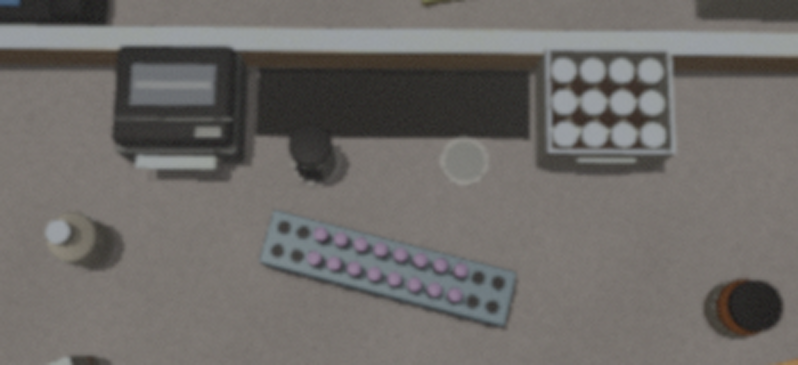

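Depth gives the rack as 300 x 66.7 mm at z 0.06, which matches its true size. Next I'll get the bay, pillar, printer and bin positions and search for a collision-free path.

Run:
```python
from h import *
np.set_printoptions(precision=4,suppress=True)
d=np.load("pics/top0.npy");W=cloud("top",d)
f=lambda a,b:(a/2.28+110,b/2.28+120)
for a,b in[(258,70),(258,136),(528,70),(528,136)]: print("mat",px2w("top",*f(a,b),0.001))
s=W[...,2]
def box(n,m):
    P=W[m];print(n,len(P),np.percentile(P,2,0),np.percentile(P,98,0))
def reg(u0,u1,v0,v1,z0,z1):
    m=np.zeros((420,560),bool);m[v0:v1,u0:u1]=1;return m&(s>z0)&(s<z1)
box("pillar",reg(232,262,172,202,.088,.1))
box("printer",reg(150,230,130,205,.075,.1))
box("bin",reg(340,415,136,200,.05,.1))
box("upst",reg(225,345,120,150,.066,.078))
box("bottle",reg(120,165,200,245,.03,.13));box("jar",reg(415,460,235,270,.03,.09));box("carton",reg(105,160,270,310,.03,.11))
ds=np.load("pics/side0.npy");W=cloud("side",ds);s=W[...,2]
box("pillar side",reg(220,255,222,270,.09,.1));box("upst s",reg(150,260,90,300,.066,.076))
box("rack s",reg(260,330,185,285,.055,.065))
m=reg(260,330,185,285,.054,.066);print(cv2.minAreaRect((W[m][:,:2]*1000).astype(np.float32)))
# front face upstand
m=reg(190,240,150,265,.015,.06);box("face s",m)
```

```text
mat [0.7266 0.1923 0.001 ]
mat [0.6383 0.1892 0.001 ]
mat [ 0.7297 -0.1584  0.001 ]
mat [ 0.6416 -0.157   0.001 ]
pillar 278 [0.5824 0.0892 0.0907] [0.6281 0.1368 0.0985]
printer 2366 [0.608  0.2086 0.076 ] [0.7396 0.3464 0.0931]
bin 2789 [ 0.6004 -0.3352  0.0523] [ 0.7492 -0.1599  0.0866]
upst 1254 [ 0.7285 -0.1493  0.0681] [0.7575 0.1719 0.0759]
bottle 499 [0.4681 0.3646 0.0328] [0.522  0.4133 0.1174]
jar 646 [ 0.3933 -0.4277  0.0346] [ 0.4526 -0.3694  0.088 ]
carton 835 [0.2879 0.3585 0.0363] [0.3556 0.4363 0.1044]
pillar side 271 [0.5809 0.0919 0.0907] [0.6279 0.1382 0.0965]
upst s 3296 [ 0.6045 -0.6296  0.0669] [0.8923 0.2836 0.0755]
rack s 1285 [ 0.4085 -0.1172  0.0559] [0.5232 0.1674 0.0635]
((464.97119140625, 21.918502807617188), (302.5425109863281, 67.47157287597656), 75.9067153930664)
face s 988 [ 0.5929 -0.2896  0.0161] [0.7314 0.14   0.0592]
```

```bash
cat > plan.py <<'E'
import numpy as np, heapq
XU=.730; PIL=(.606,.114); 
def corners(x,y,t,hl=.150,hw=.033):
    u=np.array([np.sin(t),np.cos(t)]);n=np.array([np.cos(t),-np.sin(t)])
    return np.array([[x,y]+a*hl*u+b*hw*n for a,b in((1,1),(1,-1),(-1,-1),(-1,1))])
# sample pts in rack frame
def clear(x,y,t):
    """min clearance of rack outline to upstand, pillar, bin, printer"""
    C=corners(x,y,t);c=[XU-C[:,0].max()]
    dx,dy=PIL[0]-x,PIL[1]-y
    a=dx*np.sin(t)+dy*np.cos(t);b=dx*np.cos(t)-dy*np.sin(t)
    c.append(np.hypot(max(abs(a)-.15,0),max(abs(b)-.033,0))-.026)
    s=np.linspace(0,1,16)[:,None]
    E=np.vstack([C[i]*(1-s)+C[(i+1)%4]*s for i in range(4)])
    for (x0,x1,y0,y1) in((.598,.73,-.335,-.163),(.598,.73,.203,.355)):
        q=np.hypot(np.maximum(np.maximum(x0-E[:,0],E[:,0]-x1),0),np.maximum(np.maximum(y0-E[:,1],E[:,1]-y1),0))
        c.append(q.min())
    return min(c)
E
cat > s.py <<'E'
from plan import *
xs=np.arange(.44,.7,.006);ys=np.arange(-.16,.10,.006);ts=np.radians(np.arange(0,66,3))
CL=np.array([[[clear(x,y,t) for t in ts] for y in ys] for x in xs])
def near(x,y,t): return (np.argmin(abs(xs-x)),np.argmin(abs(ys-y)),np.argmin(abs(ts-np.radians(t))))
S=near(.466,.021,13.8)
D={S:0};pr={};q=[(0,S)]
while q:
    d,n=heapq.heappop(q)
    if d>D[n]:continue
    for a in(-1,0,1):
        for b in(-1,0,1):
            for c in(-1,0,1):
                m=(n[0]+a,n[1]+b,n[2]+c)
                if not all(0<=m[i]<CL.shape[i] for i in range(3)) or m==n:continue
                k=CL[m]
                if k<.001: continue
                w=d+np.sqrt(a*a+b*b+c*c)*(1+ (max(0,.016-k)/.003)**2)
                if w<D.get(m,1e9): D[m]=w;pr[m]=n;heapq.heappush(q,(w,m))
G=near(.693,.0165,0)
G=min((g for g in D if xs[g[0]]>.688 and g[2]==0 and abs(ys[g[1]]-.0165)<.03),key=lambda g:D[g],default=None);print(G)
n=G;P=[]
while n!=S:P.append(n);n=pr[n]
for n in P[::-1]:print(f"{xs[n[0]]:.3f} {ys[n[1]]:.3f} {np.degrees(ts[n[2]]):.0f}  {CL[n]*1e3:.0f}")
E
python3 s.py
```

```text
(np.int64(42), np.int64(28), np.int64(0))
0.464 0.014 15  52
0.464 0.008 15  51
0.464 0.002 15  49
0.470 -0.004 15  42
0.476 -0.010 15  35
0.482 -0.016 15  28
0.482 -0.022 15  27
0.482 -0.028 15  28
0.488 -0.034 15  23
0.494 -0.040 15  19
0.500 -0.046 15  16
0.506 -0.052 15  16
0.512 -0.058 18  17
0.518 -0.058 21  16
0.524 -0.064 24  20
0.530 -0.064 27  17
0.536 -0.070 30  18
0.542 -0.070 33  15
0.548 -0.070 36  17
0.554 -0.070 36  18
0.560 -0.070 36  20
0.566 -0.070 36  22
0.572 -0.064 36  20
0.578 -0.058 36  20
0.584 -0.052 36  21
0.590 -0.046 36  22
0.596 -0.040 36  19
0.602 -0.034 33  18
0.608 -0.028 30  14
0.614 -0.022 30  12
0.620 -0.016 27  12
0.620 -0.010 27  10
0.626 -0.004 24  7
0.632 -0.004 21  7
0.638 -0.004 21  7
0.644 0.002 18  8
0.650 0.002 15  9
0.656 0.002 12  11
0.662 0.002 9  12
0.668 0.008 6  14
0.674 0.008 3  14
0.680 0.008 0  15
0.686 0.008 0  11
0.692 0.008 0  5
```

```bash
cat >> h.py <<'E'
def go(x,y,z,phi,n,pos=None,phi0=None):
    """rows (same for all) from now to target: straight line, yaw phi (deg, angle of tool x); prints per-row numbers, world path sim"""
    o=get_obs();p=np.array(o["eef_pos"]) if pos is None else np.array(pos,float)
    R=o["ee_rot"];a=np.degrees(np.arctan2(R[1,0],R[0,0])) if phi0 is None else phi0
    dw=(phi-a+180)%360-180;D=(np.array([x,y,z])-p)*1000/n
    for i in range(n):
        r=np.radians(a+dw*i/n);c,s=np.cos(r),np.sin(r)
        print(f'dx {D[0]*c+D[1]*s:.1f} dy {D[0]*s-D[1]*c:.1f} dz {-D[2]:.1f} wz {-dw/n:.2f}')
def st():
    o=get_obs();R=o["ee_rot"];print("t",round(o["clock"],2),"tcp",np.round(o["eef_pos"],4),"phi",round(float(np.degrees(np.arctan2(R[1,0],R[0,0]))),2),"tilt",np.round(R[:2,2],4),"F",np.round(o["wrist_force"],1),"w",round(float(o["gripper_width"]),4))
def find(n="top",save=None,near=None):
    p,d=snapshot(n)
    if save: cv2.imwrite(f"pics/{save}.png",p)
    W=cloud(n,d);s=W[...,2]
    m=(s>.052)&(s<.068)&(W[...,0]>.33)&(W[...,0]<.727)&(W[...,1]>-.3)&(W[...,1]<.22)
    # grey-blue colour
    b,g,r=[p[...,i].astype(int) for i in range(3)]
    m&=(b-r>8)|(p.max(2)<0)
    m=m.astype(np.uint8);k,L,S,C=cv2.connectedComponentsWithStats(cv2.morphologyEx(m,cv2.MORPH_CLOSE,np.ones((5,5))))
    i=1+np.argmax(S[1:,4]);P=W[(L==i)&(m>0)]
    (cx,cy),(w,h),a=cv2.minAreaRect((P[:,:2]*1000).astype(np.float32))
    if w<h:a+=90
    t=(90-a+90)%180-90
    print("rack",round(cx,1),round(cy,1),"size",round(max(w,h),1),round(min(w,h),1),"theta",round(t,2),len(P))
    return cx/1000,cy/1000,np.radians(t)
E
python3 - <<'E'
from h import *
find();st()
go(.5,-.2,.30,50,9)
go(.51,.21,.25,76.2,8,(.5,-.2,.30),50)
E
```

```text
rack 466.0 21.9 size 297.1 65.2 theta 13.99 1755
t 0.15 tcp [ 0.2211 -0.5842  0.3033] phi 20.73 tilt [-0.0005  0.0013] F [0.7 0.7 0.2] w 0.0858
dx 44.1 dy -29.0 dz 0.4 wz -3.25
dx 45.7 dy -26.4 dz 0.4 wz -3.25
dx 47.1 dy -23.8 dz 0.4 wz -3.25
dx 48.4 dy -21.1 dz 0.4 wz -3.25
dx 49.5 dy -18.3 dz 0.4 wz -3.25
dx 50.4 dy -15.4 dz 0.4 wz -3.25
dx 51.2 dy -12.6 dz 0.4 wz -3.25
dx 51.9 dy -9.6 dz 0.4 wz -3.25
dx 52.3 dy -6.7 dz 0.4 wz -3.25
dx 40.1 dy -32.0 dz 6.2 wz -3.27
dx 41.8 dy -29.6 dz 6.2 wz -3.27
dx 43.5 dy -27.2 dz 6.2 wz -3.27
dx 44.9 dy -24.7 dz 6.2 wz -3.27
dx 46.3 dy -22.1 dz 6.2 wz -3.27
dx 47.5 dy -19.4 dz 6.2 wz -3.27
dx 48.5 dy -16.7 dz 6.2 wz -3.27
dx 49.4 dy -13.9 dz 6.2 wz -3.27
```

Emit:
move_arm(increments=[{"dx":44,"dy":-29,"wz":-3.25},{"dx":46,"dy":-26,"wz":-3.25},{"dx":47,"dy":-24,"wz":-3.25},{"dx":48,"dy":-21,"wz":-3.25},{"dx":49,"dy":-18,"wz":-3.25},{"dx":50,"dy":-15,"wz":-3.25},{"dx":51,"dy":-13,"wz":-3.25},{"dx":52,"dy":-10,"wz":-3.25},{"dx":52,"dy":-7,"wz":-3.25}], fingers=130)

```text
invalid input
```

Run:
```python
from h import *
st();go(.512,.215,.25,76,8)
```

```text
t 0.15 tcp [ 0.2211 -0.5842  0.3033] phi 20.73 tilt [-0.0005  0.0013] F [0.7 0.7 0.2] w 0.0858
dx 69.4 dy -80.6 dz 6.7 wz -6.91
dx 78.6 dy -71.6 dz 6.7 wz -6.91
dx 86.6 dy -61.7 dz 6.7 wz -6.91
dx 93.4 dy -50.8 dz 6.7 wz -6.91
dx 98.8 dy -39.2 dz 6.7 wz -6.91
dx 102.8 dy -27.0 dz 6.7 wz -6.91
dx 105.3 dy -14.5 dz 6.7 wz -6.91
dx 106.3 dy -1.7 dz 6.7 wz -6.91
```

Emit:
move_arm(increments=[{"dx":44,"dy":-29,"dz":0,"wx":0,"wy":0,"wz":-3.25},{"dx":46,"dy":-26,"dz":0,"wx":0,"wy":0,"wz":-3.25},{"dx":47,"dy":-24,"dz":0,"wx":0,"wy":0,"wz":-3.25},{"dx":48,"dy":-21,"dz":0,"wx":0,"wy":0,"wz":-3.25},{"dx":49,"dy":-18,"dz":0,"wx":0,"wy":0,"wz":-3.25},{"dx":50,"dy":-15,"dz":0,"wx":0,"wy":0,"wz":-3.25},{"dx":51,"dy":-13,"dz":0,"wx":0,"wy":0,"wz":-3.25},{"dx":52,"dy":-10,"dz":0,"wx":0,"wy":0,"wz":-3.25},{"dx":52,"dy":-7,"dz":0,"wx":0,"wy":0,"wz":-3.25}], fingers=130)

```text
clock: 1.27
eef_pos: [0.4995, -0.1999, 0.3038]
ee_rot: [[0.642, 0.767, -0.0], [0.767, -0.642, -0.0], [-0.0, 0.0, -1.0]]
wrist_force: [-0.3, -0.2, -0.1]
gripper_width: 0.0416
```

Run:
```python
from h import *
st();go(.512,.215,.25,76,8)
```

```text
t 1.27 tcp [ 0.4995 -0.1999  0.3038] phi 50.09 tilt [-0.0001 -0.0002] F [-0.3 -0.2 -0.1] w 0.0416
dx 40.8 dy -32.1 dz 6.7 wz -3.24
dx 42.5 dy -29.7 dz 6.7 wz -3.24
dx 44.1 dy -27.3 dz 6.7 wz -3.24
dx 45.6 dy -24.7 dz 6.7 wz -3.24
dx 46.9 dy -22.1 dz 6.7 wz -3.24
dx 48.1 dy -19.4 dz 6.7 wz -3.24
dx 49.1 dy -16.7 dz 6.7 wz -3.24
dx 50.0 dy -13.9 dz 6.7 wz -3.24
```

Emit:
move_arm(increments=[{"dx":41,"dy":-32,"dz":7,"wx":0,"wy":0,"wz":-3.25},{"dx":42.5,"dy":-30,"dz":7,"wx":0,"wy":0,"wz":-3.25},{"dx":44,"dy":-27,"dz":7,"wx":0,"wy":0,"wz":-3.25},{"dx":45.5,"dy":-25,"dz":7,"wx":0,"wy":0,"wz":-3.25},{"dx":47,"dy":-22,"dz":6,"wx":0,"wy":0,"wz":-3.25},{"dx":48,"dy":-19,"dz":6,"wx":0,"wy":0,"wz":-3.25},{"dx":49,"dy":-17,"dz":6,"wx":0,"wy":0,"wz":-3.25},{"dx":50,"dy":-14,"dz":6,"wx":0,"wy":0,"wz":-3.25},{"dx":0,"dy":0,"dz":60,"wx":0,"wy":0,"wz":0},{"dx":0,"dy":0,"dz":60,"wx":0,"wy":0,"wz":0}])

```text
clock: 2.52
eef_pos: [0.512, 0.2145, 0.1308]
ee_rot: [[0.241, 0.971, 0.002], [0.971, -0.241, 0.001], [0.002, 0.002, -1.0]]
wrist_force: [-0.2, -0.7, -0.0]
gripper_width: 0.0418
```

Run:
```python
from h import *
from plan import *
st()
# simulate strategy clearance
def seq(p,steps):
    x,y,t=p
    for k,v in steps:
        mn=1
        for i in range(20):
            u=np.array([np.sin(t),np.cos(t)]);n=np.array([np.cos(t),-np.sin(t)])
            if k=="a": x,y=np.array([x,y])+u*v/20
            if k=="n": x,y=np.array([x,y])+n*v/20
            if k[0]=="r":
                c=float(k[1:]);pv=np.array([x,y])+c*u;t+=np.radians(v)/20
                x,y=pv-c*np.array([np.sin(t),np.cos(t)])
            mn=min(mn,clear(x,y,t))
        print(k,v,"->",round(x,3),round(y,3),round(np.degrees(t),1),"minclr",round(mn*1e3))
for d in(-.06,-.08,-.10):
    seq((.466,.021,np.radians(13.9)),[("a",d),("r-.07",22),("n",.09),("a",.06),])
    print()
```

```text
t 2.52 tcp [0.512  0.2145 0.1308] phi 76.05 tilt [0.002  0.0014] F [-0.2 -0.7 -0. ] w 0.0418
a -0.06 -> 0.452 -0.037 13.9 minclr 55
r-.07 22 -> 0.476 -0.048 35.9 minclr 30
n 0.09 -> 0.549 -0.101 35.9 minclr 32
a 0.06 -> 0.584 -0.053 35.9 minclr 21

a -0.08 -> 0.447 -0.057 13.9 minclr 55
r-.07 22 -> 0.471 -0.068 35.9 minclr 48
n 0.09 -> 0.544 -0.121 35.9 minclr 36
a 0.06 -> 0.579 -0.072 35.9 minclr 31

a -0.1 -> 0.442 -0.076 13.9 minclr 55
r-.07 22 -> 0.466 -0.087 35.9 minclr 67
n 0.09 -> 0.539 -0.14 35.9 minclr 29
a 0.06 -> 0.574 -0.091 35.9 minclr 28
```

Emit:
move_arm(increments=[{"dx":0,"dy":0,"dz":26,"wx":0,"wy":0,"wz":0},{"dx":-28,"dy":0,"dz":0,"wx":0,"wy":0,"wz":0},{"dx":-6,"dy":0,"dz":0,"wx":0,"wy":0,"wz":0},{"dx":-6,"dy":0,"dz":0,"wx":0,"wy":0,"wz":0},{"dx":-10,"dy":0,"dz":0,"wx":0,"wy":0,"wz":0},{"dx":-10,"dy":0,"dz":0,"wx":0,"wy":0,"wz":0},{"dx":-10,"dy":0,"dz":0,"wx":0,"wy":0,"wz":0},{"dx":-10,"dy":0,"dz":0,"wx":0,"wy":0,"wz":0},{"dx":-10,"dy":0,"dz":0,"wx":0,"wy":0,"wz":0},{"dx":-10,"dy":0,"dz":0,"wx":0,"wy":0,"wz":0}])

```text
clock: 3.78
eef_pos: [0.4872, 0.1157, 0.1059]
ee_rot: [[0.242, 0.97, 0.0], [0.97, -0.242, 0.0], [0.0, 0.0, -1.0]]
wrist_force: [1.1, 2.8, 2.4]
gripper_width: 0.0421
```

Run:
```python
from h import *
st();find("top","t1");find("side","s1")
```

```text
t 3.77 tcp [0.4872 0.1157 0.1059] phi 75.98 tilt [0.0002 0.0001] F [1.1 2.8 2.4] w 0.0421
rack 442.3 -70.7 size 232.0 65.0 theta 14.07 1253
rack 415.1 -79.1 size 229.7 59.2 theta 1.04 253
```

View pics/s1.png

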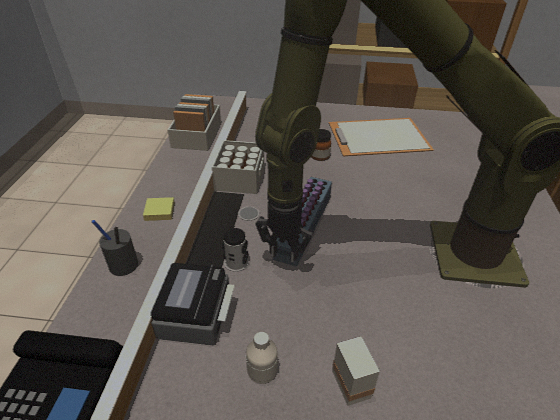

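View pics/t1.png

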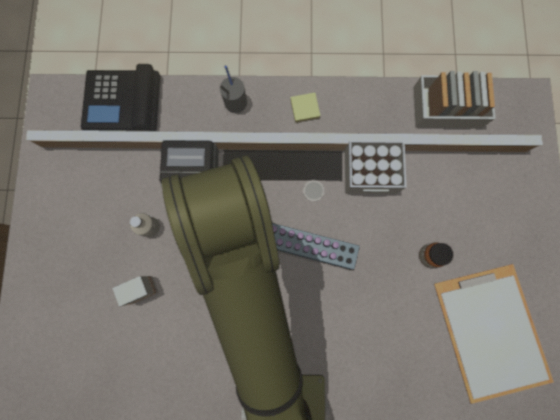

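Run:
```python
from h import *
print(get_obs()["joint_positions"])
go(.492,.15,.104,66,1); go(.43,.15,.104,16,5,(.492,.15,.104),66); go(.412,.092,.104,-24,4,(.43,.15,.104),16)
```

```text
[-0.23310562  0.88053167 -0.14842391  2.07041766  0.53472682  0.23010365
 -1.09829042]
dx 36.3 dy -3.5 dz 1.7 wz 9.86
dx -5.0 dy -11.3 dz -0.0 wz 10.00
dx -6.9 dy -10.3 dz -0.0 wz 10.00
dx -8.6 dy -8.9 dz -0.0 wz 10.00
dx -10.0 dy -7.3 dz -0.0 wz 10.00
dx -11.1 dy -5.4 dz -0.0 wz 10.00
dx -8.3 dy 12.7 dz -0.0 wz 10.00
dx -6.0 dy 14.0 dz -0.0 wz 10.00
dx -3.5 dy 14.8 dz -0.0 wz 10.00
dx -0.9 dy 15.2 dz -0.0 wz 10.00
```

Emit:
move_arm(increments=[{"dx":36,"dy":-3,"dz":1,"wx":0,"wy":0,"wz":10},{"dx":-5,"dy":-11,"dz":0,"wx":0,"wy":0,"wz":10},{"dx":-7,"dy":-10,"dz":0,"wx":0,"wy":0,"wz":10},{"dx":-9,"dy":-9,"dz":0,"wx":0,"wy":0,"wz":10},{"dx":-10,"dy":-7,"dz":0,"wx":0,"wy":0,"wz":10},{"dx":-11,"dy":-5,"dz":0,"wx":0,"wy":0,"wz":10},{"dx":-8,"dy":13,"dz":0,"wx":0,"wy":0,"wz":10},{"dx":-6,"dy":14,"dz":0,"wx":0,"wy":0,"wz":10},{"dx":-3,"dy":15,"dz":0,"wx":0,"wy":0,"wz":10},{"dx":-1,"dy":15,"dz":0,"wx":0,"wy":0,"wz":10}], fingers=255)

```text
clock: 5.12
eef_pos: [0.4213, 0.0934, 0.1109]
ee_rot: [[0.911, -0.413, -0.015], [-0.413, -0.911, -0.004], [-0.012, 0.01, -1.0]]
wrist_force: [0.4, 0.1, -0.5]
gripper_width: -0.0001
```

Run:
```python
from h import *
st();print(get_obs()["joint_positions"]);find("top","t2");find("side","s2")
```

```text
t 5.12 tcp [0.4213 0.0934 0.1109] phi -24.4 tilt [-0.0152 -0.0043] F [ 0.4  0.1 -0.5] w -0.0001
[-0.34400927  0.85700116  0.03197179  2.26352292 -0.59144817  0.04470801
 -1.72833094]
rack 449.1 -42.0 size 296.5 65.1 theta 14.05 1588
rack 469.7 46.7 size 115.9 63.9 theta 13.66 363
```

View pics/s2.png

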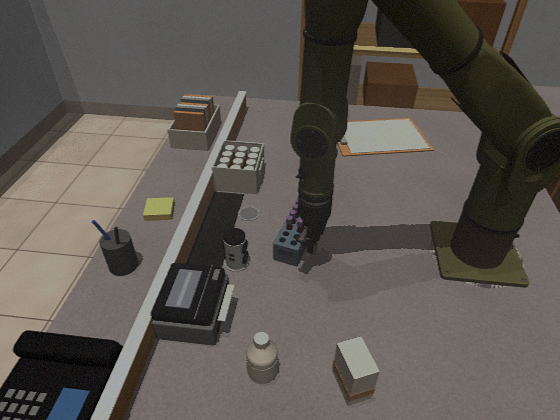

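Emit:
move_arm(increments=[{"dx":10,"dy":0,"dz":3,"wx":0,"wy":0,"wz":0},{"dx":6,"dy":0,"dz":2,"wx":0,"wy":0,"wz":0},{"dx":8,"dy":0,"dz":0,"wx":0,"wy":0,"wz":0},{"dx":10,"dy":0,"dz":0,"wx":0,"wy":0,"wz":0},{"dx":10,"dy":0,"dz":0,"wx":0,"wy":0,"wz":0},{"dx":10,"dy":0,"dz":0,"wx":0,"wy":0,"wz":0},{"dx":10,"dy":0,"dz":0,"wx":0,"wy":0,"wz":0}])

```text
clock: 6.1
eef_pos: [0.4811, 0.0683, 0.1055]
ee_rot: [[0.913, -0.407, -0.013], [-0.407, -0.913, -0.003], [-0.011, 0.008, -1.0]]
wrist_force: [-0.8, 1.5, 1.1]
gripper_width: 0.0
```

Run:
```python
from h import *
st();find("top","t3");find("side","s3")
```

```text
t 6.1 tcp [0.4811 0.0683 0.1055] phi -24.02 tilt [-0.013  -0.0033] F [-0.8  1.5  1.1] w 0.0
rack 457.4 -77.8 size 251.2 65.3 theta 26.15 1388
rack 435.9 -110.6 size 182.6 62.4 theta 24.18 256
```

View pics/t3.png

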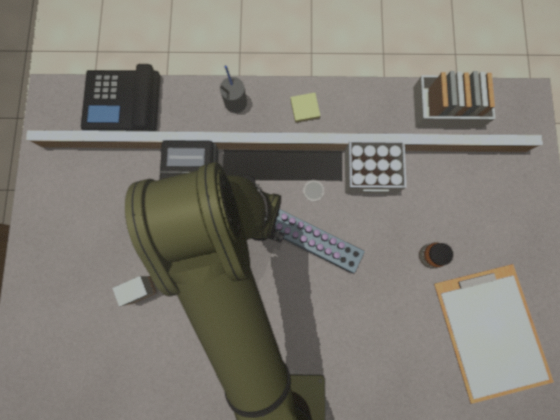

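Emit:
move_arm(increments=[{"dx":9,"dy":1,"dz":0,"wx":0,"wy":0,"wz":2},{"dx":10,"dy":1,"dz":0,"wx":0,"wy":0,"wz":3},{"dx":10,"dy":0,"dz":0,"wx":0,"wy":0,"wz":3},{"dx":5,"dy":0,"dz":0,"wx":0,"wy":0,"wz":2}])

```text
clock: 6.7
eef_pos: [0.5108, 0.0507, 0.1051]
ee_rot: [[0.827, -0.562, -0.012], [-0.562, -0.827, -0.004], [-0.008, 0.01, -1.0]]
wrist_force: [-0.4, 1.1, 0.7]
gripper_width: -0.0005
```

```bash
cat >> h.py <<'E'
def findr(save=None):
    """anchor on right (-u) end; returns full-rack centre"""
    x,y,t=find("top",save)
    return x,y,t
def anchor(cx,cy,size,t,end=-1):
    u=np.array([np.sin(t),np.cos(t)]);e=np.array([cx,cy])+end*(size/2+.0015)*u
    return e-end*.15*u
E
python3 - <<'E'
from h import *
st();find("top","t4");find("side")
E
```

```text
t 6.7 tcp [0.5108 0.0507 0.1051] phi -34.2 tilt [-0.0119 -0.0037] F [-0.4  1.1  0.7] w -0.0005
rack 467.7 -88.1 size 256.9 64.9 theta 34.47 1387
rack 444.0 -114.1 size 190.8 63.8 theta 32.98 278
```

Emit:
move_arm(increments=[{"dx":-22,"dy":0,"dz":0,"wx":0,"wy":0,"wz":0.5},{"dx":0,"dy":30,"dz":2,"wx":0,"wy":0,"wz":0},{"dx":0,"dy":45,"dz":2,"wx":0,"wy":0,"wz":0},{"dx":0,"dy":45,"dz":0,"wx":0,"wy":0,"wz":0},{"dx":0,"dy":0,"dz":0,"wx":0,"wy":0,"wz":0}], fingers=60)

```text
clock: 7.42
eef_pos: [0.4374, -0.0202, 0.1041]
ee_rot: [[0.827, -0.562, -0.017], [-0.562, -0.827, -0.002], [-0.012, 0.011, -1.0]]
wrist_force: [0.7, 0.1, -0.3]
gripper_width: 0.0652
```

Run:
```python
from h import *
st();find("top","t5")
```

```text
t 7.42 tcp [ 0.4374 -0.0202  0.1041] phi -34.21 tilt [-0.0166 -0.0024] F [ 0.7  0.1 -0.3] w 0.0652
rack 426.2 -149.5 size 107.9 64.9 theta 34.57 618
```

View pics/t5.png

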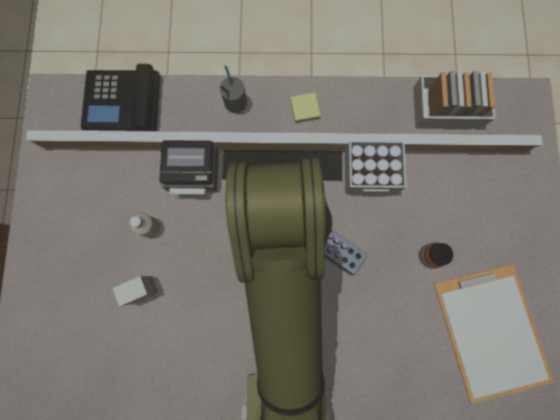

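Emit:
move_arm(increments=[{"dx":8,"dy":14,"dz":2,"wx":0,"wy":0,"wz":0.5},{"dx":8,"dy":0,"dz":1,"wx":0,"wy":0,"wz":0.5},{"dx":9,"dy":0,"dz":0,"wx":0,"wy":0,"wz":0},{"dx":10,"dy":0,"dz":0,"wx":0,"wy":0,"wz":0},{"dx":10,"dy":0,"dz":0,"wx":0,"wy":0,"wz":0},{"dx":10,"dy":0,"dz":0,"wx":0,"wy":0,"wz":0},{"dx":10,"dy":0,"dz":0,"wx":0,"wy":0,"wz":0},{"dx":10,"dy":0,"dz":0,"wx":0,"wy":0,"wz":0}])

```text
clock: 8.48
eef_pos: [0.4925, -0.0728, 0.1001]
ee_rot: [[0.82, -0.572, -0.016], [-0.572, -0.82, -0.001], [-0.013, 0.01, -1.0]]
wrist_force: [-2.9, 2.1, 2.6]
gripper_width: 0.0654
```

Run:
```python
from h import *
st();find("top","t6");find("side","s6")
```

```text
t 8.47 tcp [ 0.4925 -0.0728  0.1001] phi -34.92 tilt [-0.0159 -0.0006] F [-2.9  2.1  2.6] w 0.0654
rack 466.8 -184.2 size 101.2 64.4 theta 36.59 545
rack 581.8 -22.2 size 97.2 67.3 theta 34.03 379
```

View pics/s6.png

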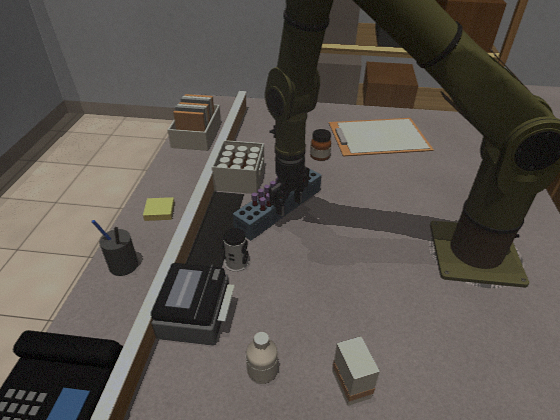

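Emit:
move_arm(increments=[{"dx":8,"dy":0,"dz":0,"wx":0,"wy":0,"wz":0},{"dx":9,"dy":0,"dz":0,"wx":0,"wy":0,"wz":0},{"dx":5,"dy":0,"dz":0,"wx":0,"wy":0,"wz":0},{"dx":0,"dy":0,"dz":0,"wx":0,"wy":0,"wz":0}])

```text
clock: 9.07
eef_pos: [0.5112, -0.0858, 0.0999]
ee_rot: [[0.82, -0.572, -0.014], [-0.573, -0.82, -0.002], [-0.01, 0.01, -1.0]]
wrist_force: [-0.4, 0.0, 0.3]
gripper_width: 0.0651
```

Run:
```python
from h import *
from plan import *
st();a=find("top","t7");find("side","s7")
```

```text
t 9.07 tcp [ 0.5112 -0.0858  0.0999] phi -34.93 tilt [-0.0137 -0.0022] F [-0.4  0.   0.3] w 0.0651
rack 485.9 -196.3 size 103.7 64.4 theta 35.02 566
rack 599.0 -33.5 size 95.9 67.0 theta 34.24 363
```

Run:
```python
from h import *
p=(.497,-.076,.12)
go(.435,-.268,.185,55,9,p,-35)
```

```text
dx 6.6 dy 21.4 dz -7.2 wz -10.00
dx 2.8 dy 22.2 dz -7.2 wz -10.00
dx -1.1 dy 22.4 dz -7.2 wz -10.00
dx -5.0 dy 21.9 dz -7.2 wz -10.00
dx -8.7 dy 20.7 dz -7.2 wz -10.00
dx -12.2 dy 18.8 dz -7.2 wz -10.00
dx -15.3 dy 16.4 dz -7.2 wz -10.00
dx -17.9 dy 13.5 dz -7.2 wz -10.00
dx -20.0 dy 10.2 dz -7.2 wz -10.00
```

Back off and rise first, then swing round to the right end.

Emit:
move_arm(increments=[{"dx":-17,"dy":0,"dz":0,"wx":0,"wy":0,"wz":0},{"dx":-3,"dy":0,"dz":-50,"wx":0,"wy":0,"wz":-10},{"dx":0,"dy":0,"dz":-40,"wx":0,"wy":0,"wz":-10}], fingers=130)

```text
clock: 9.55
eef_pos: [0.495, -0.0736, 0.1912]
ee_rot: [[0.968, -0.252, -0.016], [-0.252, -0.968, -0.002], [-0.015, 0.005, -1.0]]
wrist_force: [1.4, -0.0, -0.1]
gripper_width: 0.0415
```

Run:
```python
from h import *
st();go(.435,-.268,.185,55,7)
```

```text
t 9.55 tcp [ 0.495  -0.0736  0.1912] phi -14.58 tilt [-0.0158 -0.0015] F [ 1.4 -0.  -0.1] w 0.0415
dx -1.3 dy 29.0 dz 0.9 wz -9.94
dx -6.3 dy 28.4 dz 0.9 wz -9.94
dx -11.1 dy 26.9 dz 0.9 wz -9.94
dx -15.6 dy 24.5 dz 0.9 wz -9.94
dx -19.6 dy 21.5 dz 0.9 wz -9.94
dx -23.0 dy 17.8 dz 0.9 wz -9.94
dx -25.7 dy 13.5 dz 0.9 wz -9.94
```

Emit:
move_arm(increments=[{"dx":-1,"dy":29,"dz":0,"wx":0,"wy":0.9,"wz":-10},{"dx":-6,"dy":28,"dz":0,"wx":0,"wy":0,"wz":-10},{"dx":-11,"dy":27,"dz":0,"wx":0,"wy":0,"wz":-10},{"dx":-16,"dy":24,"dz":0,"wx":0,"wy":0,"wz":-10},{"dx":-20,"dy":21,"dz":0,"wx":0,"wy":0,"wz":-10},{"dx":-23,"dy":18,"dz":0,"wx":0,"wy":0,"wz":-10},{"dx":-26,"dy":13,"dz":5,"wx":0,"wy":0,"wz":-9.5},{"dx":0,"dy":0,"dz":40,"wx":0,"wy":0,"wz":0}])

```text
clock: 10.55
eef_pos: [0.4342, -0.2716, 0.1473]
ee_rot: [[0.583, 0.812, 0.006], [0.812, -0.583, -0.009], [-0.004, 0.01, -1.0]]
wrist_force: [-0.2, 0.2, -1.0]
gripper_width: 0.0418
```

Run:
```python
from h import *
st();find("top","t8");find("side","s8")
```

```text
t 10.55 tcp [ 0.4342 -0.2716  0.1473] phi 54.33 tilt [ 0.0059 -0.0086] F [-0.2  0.2 -1. ] w 0.0418
rack 542.2 -116.6 size 297.4 66.1 theta 35.22 1695
rack 540.4 -116.6 size 298.5 66.7 theta 35.06 656
```

View pics/t8.png

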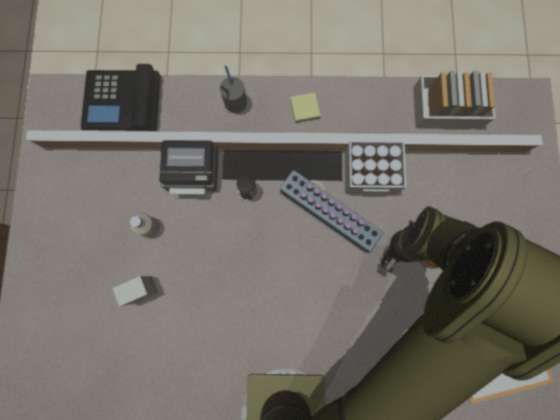

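Emit:
move_arm(increments=[{"dx":0,"dy":0,"dz":44,"wx":0,"wy":0,"wz":-0.6},{"dx":18,"dy":-1,"dz":0,"wx":0,"wy":0,"wz":0},{"dx":6,"dy":0,"dz":0,"wx":0,"wy":0,"wz":0},{"dx":8,"dy":0,"dz":0,"wx":0,"wy":0,"wz":0},{"dx":10,"dy":0,"dz":0,"wx":0,"wy":0,"wz":0},{"dx":10,"dy":0,"dz":0,"wx":0,"wy":0,"wz":0},{"dx":10,"dy":0,"dz":0,"wx":0,"wy":0,"wz":0},{"dx":10,"dy":0,"dz":0,"wx":0,"wy":0,"wz":0},{"dx":10,"dy":0,"dz":0,"wx":0,"wy":0,"wz":0}])

```text
clock: 11.78
eef_pos: [0.48, -0.1987, 0.1015]
ee_rot: [[0.571, 0.821, -0.0], [0.821, -0.571, -0.003], [-0.003, 0.002, -1.0]]
wrist_force: [-1.8, -3.1, 1.6]
gripper_width: 0.0417
```

Run:
```python
from h import *
st();find("top","t9");find("side","s9")
```

```text
t 11.78 tcp [ 0.48   -0.1987  0.1015] phi 55.19 tilt [-0.0005 -0.0033] F [-1.8 -3.1  1.6] w 0.0417
rack 577.0 -67.6 size 297.5 66.8 theta 34.9 1587
rack 574.8 -66.4 size 299.2 66.7 theta 35.12 718
```

View pics/t9.png

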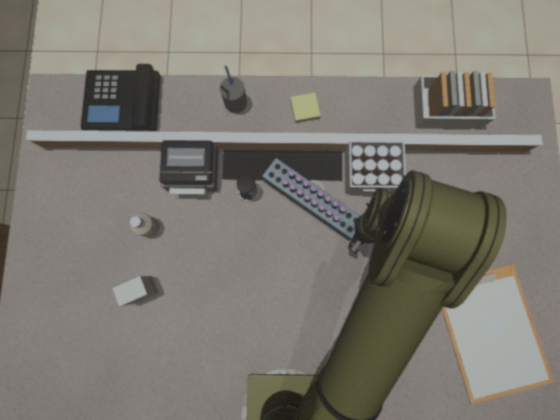

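```bash
cat > sim.py <<'E'
from plan import *
def seq(p,steps):
    x,y,t=p
    for k,v in steps:
        mn=1
        for i in range(20):
            u=np.array([np.sin(t),np.cos(t)]);n=np.array([np.cos(t),-np.sin(t)])
            if k=="a": x,y=np.array([x,y])+u*v/20
            if k=="n": x,y=np.array([x,y])+n*v/20
            if k[0]=="r":
                c=float(k[1:]);pv=np.array([x,y])+c*u;t+=np.radians(v)/20
                x,y=pv-c*np.array([np.sin(t),np.cos(t)])
            mn=min(mn,clear(x,y,t))
        print(k,v,"->",round(x,3),round(y,3),round(np.degrees(t),1),"minclr",round(mn*1e3))
E
python3 - <<'E'
from sim import *
p=(.576,-.067,np.radians(35))
for d in(.026,.036,.046,.05):
  for r1 in(-10,-16,-35):
    seq(p,[("a",d),("r.07",r1),("a",.02)]);print()
E
```

```text
a 0.026 -> 0.591 -0.046 35.0 minclr 20
r.07 -10 -> 0.601 -0.052 25.0 minclr 7
a 0.02 -> 0.61 -0.034 25.0 minclr 7

a 0.026 -> 0.591 -0.046 35.0 minclr 20
r.07 -16 -> 0.608 -0.055 19.0 minclr 0
a 0.02 -> 0.615 -0.036 19.0 minclr -2

a 0.026 -> 0.591 -0.046 35.0 minclr 20
r.07 -35 -> 0.631 -0.058 0.0 minclr -7
a 0.02 -> 0.631 -0.038 0.0 minclr -24

a 0.036 -> 0.597 -0.038 35.0 minclr 20
r.07 -10 -> 0.607 -0.044 25.0 minclr 9
a 0.02 -> 0.616 -0.025 25.0 minclr 9

a 0.036 -> 0.597 -0.038 35.0 minclr 20
r.07 -16 -> 0.614 -0.046 19.0 minclr 0
a 0.02 -> 0.621 -0.027 19.0 minclr 0

a 0.036 -> 0.597 -0.038 35.0 minclr 20
r.07 -35 -> 0.637 -0.05 0.0 minclr -13
a 0.02 -> 0.637 -0.03 0.0 minclr -26

a 0.046 -> 0.602 -0.029 35.0 minclr 15
r.07 -10 -> 0.613 -0.035 25.0 minclr 10
a 0.02 -> 0.621 -0.017 25.0 minclr 7

a 0.046 -> 0.602 -0.029 35.0 minclr 15
r.07 -16 -> 0.62 -0.038 19.0 minclr 0
a 0.02 -> 0.626 -0.019 19.0 minclr 0

a 0.046 -> 0.602 -0.029 35.0 minclr 15
r.07 -35 -> 0.643 -0.042 0.0 minclr -19
a 0.02 -> 0.643 -0.022 0.0 minclr -22

a 0.05 -> 0.605 -0.026 35.0 minclr 12
r.07 -10 -> 0.615 -0.032 25.0 minclr 8
a 0.02 -> 0.624 -0.014 25.0 minclr 7

a 0.05 -> 0.605 -0.026 35.0 minclr 12
r.07 -16 -> 0.622 -0.035 19.0 minclr 0
a 0.02 -> 0.629 -0.016 19.0 minclr 0

a 0.05 -> 0.605 -0.026 35.0 minclr 12
r.07 -35 -> 0.645 -0.039 0.0 minclr -20
a 0.02 -> 0.645 -0.019 0.0 minclr -20
```

Emit:
move_arm(increments=[{"dx":8,"dy":0,"dz":0,"wx":0,"wy":0,"wz":0},{"dx":10,"dy":0,"dz":0,"wx":0,"wy":0,"wz":0},{"dx":10,"dy":0,"dz":0,"wx":0,"wy":0,"wz":0},{"dx":10,"dy":0,"dz":0,"wx":0,"wy":0,"wz":0},{"dx":9,"dy":0,"dz":0,"wx":0,"wy":0,"wz":0}])

```text
clock: 12.5
eef_pos: [0.5069, -0.16, 0.1014]
ee_rot: [[0.571, 0.821, -0.0], [0.821, -0.571, -0.003], [-0.003, 0.002, -1.0]]
wrist_force: [-1.6, -1.3, 1.0]
gripper_width: 0.0417
```

Run:
```python
from h import *
st();find("top","t10");find("side","s10")
```

```text
t 12.5 tcp [ 0.5069 -0.16    0.1014] phi 55.21 tilt [-0.0004 -0.0032] F [-1.6 -1.3  1. ] w 0.0417
rack 604.1 -28.5 size 296.8 66.5 theta 34.85 1516
rack 602.0 -27.4 size 300.3 67.1 theta 35.05 775
```

View pics/t10.png

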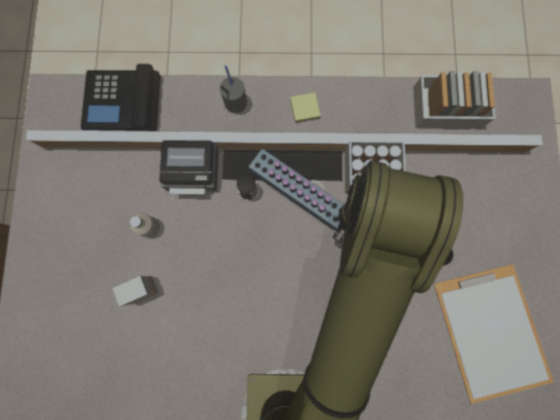

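Run:
```python
from h import *
st();
a=(.484,-.193,.105);b=(.445,-.165,.105);c=(.45,-.105,.105);d=(.484,-.083,.105)
go(*a,47,1);go(*b,17,3,a,47);go(*c,-13,3,b,17);go(*d,-33,2,c,-13)
```

```text
t 12.6 tcp [ 0.5077 -0.1589  0.1014] phi 55.33 tilt [ 0.0011 -0.0022] F [ 0.3  0.3 -0.1] w 0.0417
dx -41.5 dy -0.1 dz -3.6 wz 8.33
dx -2.0 dy -15.9 dz -0.0 wz 10.00
dx -4.8 dy -15.3 dz -0.0 wz 10.00
dx -7.3 dy -14.2 dz -0.0 wz 10.00
dx 7.4 dy -18.6 dz -0.0 wz 10.00
dx 4.1 dy -19.6 dz -0.0 wz 10.00
dx 0.6 dy -20.1 dz -0.0 wz 10.00
dx 14.1 dy -14.5 dz -0.0 wz 10.00
dx 11.4 dy -16.8 dz -0.0 wz 10.00
```

Emit:
move_arm(increments=[{"dx":-42,"dy":0,"dz":-4,"wx":0,"wy":0,"wz":8},{"dx":-2,"dy":-16,"dz":0,"wx":0,"wy":0,"wz":10},{"dx":-5,"dy":-15,"dz":0,"wx":0,"wy":0,"wz":10},{"dx":-7,"dy":-14,"dz":0,"wx":0,"wy":0,"wz":10},{"dx":7,"dy":-19,"dz":0,"wx":0,"wy":0,"wz":10},{"dx":4,"dy":-20,"dz":0,"wx":0,"wy":0,"wz":10},{"dx":1,"dy":-20,"dz":0,"wx":0,"wy":0,"wz":10},{"dx":14,"dy":-14,"dz":0,"wx":0,"wy":0,"wz":10},{"dx":10,"dy":-15,"dz":0,"wx":0,"wy":0,"wz":10}], fingers=255)

```text
clock: 13.72
eef_pos: [0.481, -0.0857, 0.1052]
ee_rot: [[0.838, -0.546, 0.001], [-0.546, -0.838, -0.002], [0.002, 0.002, -1.0]]
wrist_force: [0.6, 0.3, -0.3]
gripper_width: -0.0004
```

Run:
```python
from h import *
st();find("top","t11");find("side","s11")
```

```text
t 13.72 tcp [ 0.481  -0.0857  0.1052] phi -33.1 tilt [ 0.0007 -0.0024] F [ 0.6  0.3 -0.3] w -0.0004
rack 706.4 74.2 size 28.4 13.4 theta -5.71 34
rack 602.4 -27.7 size 298.8 67.2 theta 34.7 701
```

View pics/s11.png

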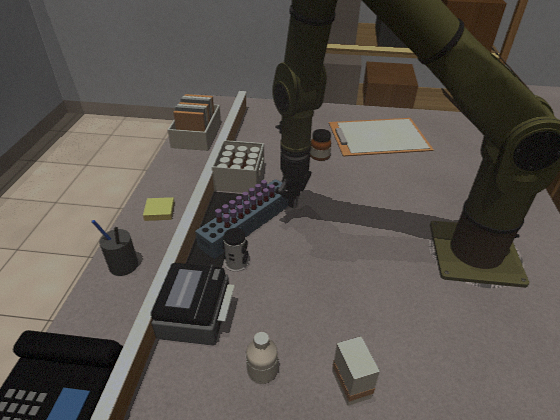

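Emit:
move_arm(increments=[{"dx":14,"dy":0,"dz":0,"wx":0,"wy":0,"wz":0},{"dx":7,"dy":0,"dz":0,"wx":0,"wy":0,"wz":0},{"dx":9,"dy":0,"dz":0,"wx":0,"wy":0,"wz":-2},{"dx":9,"dy":0,"dz":0,"wx":0,"wy":0,"wz":-3},{"dx":9,"dy":0,"dz":0,"wx":0,"wy":0,"wz":-3},{"dx":6,"dy":0,"dz":0,"wx":0,"wy":0,"wz":-2}])

```text
clock: 14.58
eef_pos: [0.5269, -0.1147, 0.1052]
ee_rot: [[0.923, -0.385, -0.0], [-0.385, -0.923, -0.004], [0.001, 0.003, -1.0]]
wrist_force: [-1.0, 0.3, -0.2]
gripper_width: 0.0001
```

Run:
```python
from h import *
from plan import *
st();a=find("side","s12");print(clear(*a))
```

```text
t 14.57 tcp [ 0.5269 -0.1147  0.1052] phi -22.66 tilt [-0.0002 -0.0035] F [-1.   0.3 -0.2] w 0.0001
rack 628.4 -9.8 size 254.7 65.3 theta 27.72 630
0.0026273103685882093
```

View pics/s12.png

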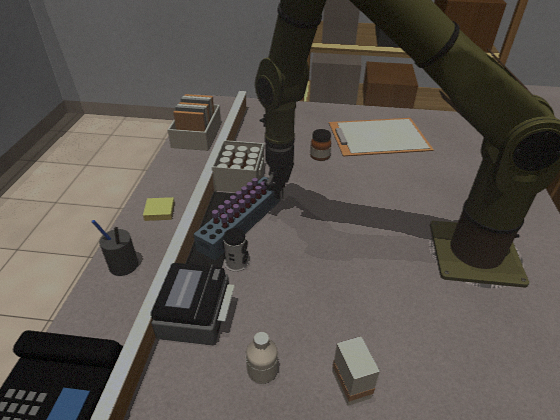

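Run:
```python
from sim import *
p=(.618,-.029,np.radians(27.5))
print(clear(*p))
for d in(.02,.03,.035):
    seq(p,[("a",d),("r.07",-5),("r.12",-5),("n",.01),("r.12",-5),("n",.01),("r.1",-12),("n",.02)]);print()
```

```text
0.011295988119380795
a 0.02 -> 0.627 -0.011 27.5 minclr 4
r.07 -5 -> 0.633 -0.014 22.5 minclr 0
r.12 -5 -> 0.643 -0.017 17.5 minclr 0
n 0.01 -> 0.652 -0.02 17.5 minclr 0
r.12 -5 -> 0.662 -0.023 12.5 minclr 0
n 0.01 -> 0.672 -0.025 12.5 minclr -7
r.1 -12 -> 0.693 -0.028 0.5 minclr -6
n 0.02 -> 0.713 -0.028 0.5 minclr -17

a 0.03 -> 0.632 -0.002 27.5 minclr 0
r.07 -5 -> 0.637 -0.005 22.5 minclr 0
r.12 -5 -> 0.647 -0.009 17.5 minclr 1
n 0.01 -> 0.657 -0.012 17.5 minclr -3
r.12 -5 -> 0.667 -0.014 12.5 minclr -3
n 0.01 -> 0.677 -0.016 12.5 minclr -11
r.1 -12 -> 0.697 -0.019 0.5 minclr -11
n 0.02 -> 0.717 -0.019 0.5 minclr -22

a 0.035 -> 0.634 0.002 27.5 minclr -3
r.07 -5 -> 0.64 -0.001 22.5 minclr -2
r.12 -5 -> 0.65 -0.004 17.5 minclr 2
n 0.01 -> 0.659 -0.007 17.5 minclr -6
r.12 -5 -> 0.669 -0.01 12.5 minclr -6
n 0.01 -> 0.679 -0.012 12.5 minclr -14
r.1 -12 -> 0.7 -0.014 0.5 minclr -13
n 0.02 -> 0.72 -0.015 0.5 minclr -24
```

Run:
```python
from h import *
st();
a=(.495,-.1,.105);b=(.475,-.145,.105);c=(.492,-.198,.105);d=(.527,-.205,.105)
go(*a,-15,1);go(*b,10,3,a,-15);go(*c,40,3,b,10);go(*d,62.5,3,c,40)
```

```text
t 14.62 tcp [ 0.5277 -0.1149  0.1053] phi -22.62 tilt [ 0.0012 -0.0041] F [ 0.5 -0.1 -0.2] w 0.0002
dx -35.9 dy -1.2 dz 0.3 wz -7.62
dx -2.6 dy 16.2 dz -0.0 wz -8.33
dx -4.9 dy 15.7 dz -0.0 wz -8.33
dx -7.1 dy 14.8 dz -0.0 wz -8.33
dx 2.5 dy 18.4 dz -0.0 wz -10.00
dx -0.7 dy 18.5 dz -0.0 wz -10.00
dx -3.9 dy 18.1 dz -0.0 wz -10.00
dx 7.4 dy 9.3 dz -0.0 wz -7.50
dx 6.2 dy 10.2 dz -0.0 wz -7.50
dx 4.8 dy 10.9 dz -0.0 wz -7.50
```

Emit:
move_arm(increments=[{"dx":-36,"dy":-1,"dz":0,"wx":0,"wy":0,"wz":-7.5},{"dx":-3,"dy":16,"dz":0,"wx":0,"wy":0,"wz":-8.5},{"dx":-5,"dy":16,"dz":0,"wx":0,"wy":0,"wz":-8.5},{"dx":-7,"dy":15,"dz":0,"wx":0,"wy":0,"wz":-8.5},{"dx":2,"dy":18,"dz":0,"wx":0,"wy":0,"wz":-10},{"dx":-1,"dy":18,"dz":0,"wx":0,"wy":0,"wz":-10},{"dx":-4,"dy":18,"dz":0,"wx":0,"wy":0,"wz":-10},{"dx":7,"dy":9,"dz":0,"wx":0,"wy":0,"wz":-7.5},{"dx":6,"dy":10,"dz":0,"wx":0,"wy":0,"wz":-7.5},{"dx":5,"dy":11,"dz":0,"wx":0,"wy":0,"wz":-7.5}])

```text
clock: 15.88
eef_pos: [0.5244, -0.2037, 0.1057]
ee_rot: [[0.455, 0.891, 0.001], [0.891, -0.455, -0.004], [-0.003, 0.002, -1.0]]
wrist_force: [-1.2, 0.1, -0.1]
gripper_width: -0.0
```

Run:
```python
from h import *
from plan import *
st();a=find("side","s13");print(clear(*a));a=find("top","t13");print(clear(*a))
o=get_obs();p=o["eef_pos"][:2]-np.array(a[:2]);t=a[2];print("a",p@[np.sin(t),np.cos(t)],"n",p@[np.cos(t),-np.sin(t)])
```

```text
t 15.88 tcp [ 0.5244 -0.2037  0.1057] phi 62.96 tilt [ 0.0007 -0.0037] F [-1.2  0.1 -0.1] w -0.0
rack 618.8 -30.7 size 301.7 66.4 theta 27.16 761
0.009323269294121231
rack 621.2 -30.4 size 298.4 67.0 theta 26.9 1646
0.0064481487061077754
a -0.1978604517345317 n -0.006885755179090694
```

View pics/t13.png

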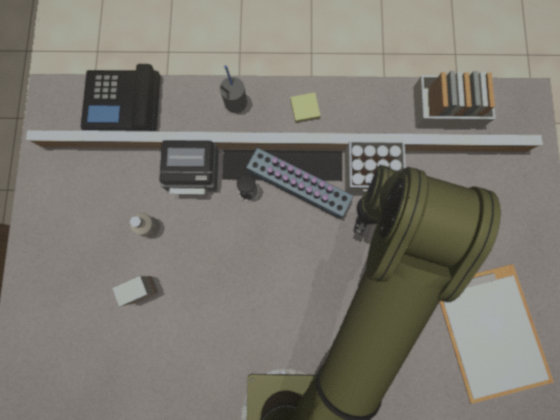

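Emit:
move_arm(increments=[{"dx":16,"dy":6,"dz":0,"wx":0,"wy":0,"wz":0},{"dx":14,"dy":1,"dz":0,"wx":0,"wy":0,"wz":0},{"dx":7,"dy":0,"dz":0,"wx":0,"wy":0,"wz":0},{"dx":8,"dy":0,"dz":0,"wx":0,"wy":0,"wz":0},{"dx":9,"dy":0,"dz":0,"wx":0,"wy":0,"wz":0},{"dx":0,"dy":0,"dz":0,"wx":0,"wy":0,"wz":0}])

```text
clock: 16.73
eef_pos: [0.5552, -0.1573, 0.1054]
ee_rot: [[0.458, 0.889, 0.0], [0.889, -0.458, -0.002], [-0.002, 0.001, -1.0]]
wrist_force: [-0.2, 0.4, -0.2]
gripper_width: 0.0002
```

Run:
```python
from h import *
from plan import *
st();a=find("side","s14");print(clear(*a));a=find("top","t14");print(clear(*a))
```

```text
t 16.73 tcp [ 0.5552 -0.1573  0.1054] phi 62.77 tilt [ 0.0005 -0.0024] F [-0.2  0.4 -0.2] w 0.0002
rack 628.4 -13.3 size 301.7 67.8 theta 26.83 780
0.004395795144159553
rack 629.8 -12.9 size 298.8 67.2 theta 27.42 1530
0.001824856625054605
```

Run:
```python
from h import *
st();
a=(.537,-.192,.105);b=(.495,-.175,.105);c=(.49,-.115,.105);d=(.52,-.088,.105)
go(*a,54,1);go(*b,27,3,a,54);go(*c,-3,3,b,27);go(*d,-22,2,c,-3)
```

```text
t 16.82 tcp [ 0.5548 -0.158   0.1053] phi 62.73 tilt [ 0.0001 -0.0026] F [-0.2 -0.4 -0.9] w -0.0
dx -38.4 dy -0.3 dz 0.3 wz 8.73
dx -3.6 dy -14.7 dz -0.0 wz 9.00
dx -5.9 dy -13.9 dz -0.0 wz 9.00
dx -8.0 dy -12.8 dz -0.0 wz 9.00
dx 7.6 dy -18.6 dz -0.0 wz 10.00
dx 4.3 dy -19.6 dz -0.0 wz 10.00
dx 0.8 dy -20.1 dz -0.0 wz 10.00
dx 14.3 dy -14.3 dz -0.0 wz 9.50
dx 11.7 dy -16.4 dz -0.0 wz 9.50
```

Emit:
move_arm(increments=[{"dx":-38,"dy":0,"dz":0,"wx":0,"wy":0,"wz":8.5},{"dx":-4,"dy":-15,"dz":0,"wx":0,"wy":0,"wz":9},{"dx":-6,"dy":-14,"dz":0,"wx":0,"wy":0,"wz":9},{"dx":-8,"dy":-13,"dz":0,"wx":0,"wy":0,"wz":9},{"dx":8,"dy":-18,"dz":0,"wx":0,"wy":0,"wz":10},{"dx":4,"dy":-20,"dz":0,"wx":0,"wy":0,"wz":10},{"dx":1,"dy":-20,"dz":0,"wx":0,"wy":0,"wz":10},{"dx":14,"dy":-14,"dz":0,"wx":0,"wy":0,"wz":9.5},{"dx":11,"dy":-15,"dz":0,"wx":0,"wy":0,"wz":9.5}])

```text
clock: 17.95
eef_pos: [0.5187, -0.0892, 0.1051]
ee_rot: [[0.926, -0.377, 0.0], [-0.377, -0.926, -0.002], [0.001, 0.002, -1.0]]
wrist_force: [0.4, -0.5, -0.5]
gripper_width: -0.0003
```

Run:
```python
from h import *
st();a=find("side","s15")
o=get_obs();p=o["eef_pos"][:2]-np.array(a[:2]);t=a[2];print("a",p@[np.sin(t),np.cos(t)],"n",p@[np.cos(t),-np.sin(t)])
```

```text
t 17.95 tcp [ 0.5187 -0.0892  0.1051] phi -22.12 tilt [ 0.0001 -0.0025] F [ 0.4 -0.5 -0.5] w -0.0003
rack 627.4 -12.4 size 302.5 65.9 theta 27.02 723
a -0.1142112242076758 n -0.06085386425636909
```

Emit:
move_arm(increments=[{"dx":12,"dy":0,"dz":0,"wx":0,"wy":0,"wz":0},{"dx":7,"dy":0,"dz":0,"wx":0,"wy":0,"wz":0},{"dx":7,"dy":0,"dz":0,"wx":0,"wy":0,"wz":-1},{"dx":7,"dy":0,"dz":0,"wx":0,"wy":0,"wz":-1},{"dx":7,"dy":0,"dz":0,"wx":0,"wy":0,"wz":-1}])

```text
clock: 18.62
eef_pos: [0.5555, -0.105, 0.1051]
ee_rot: [[0.947, -0.322, -0.001], [-0.322, -0.947, -0.003], [0.0, 0.004, -1.0]]
wrist_force: [-1.7, -0.8, -0.2]
gripper_width: 0.0001
```

Run:
```python
from h import *
from plan import *
st();a=find("side","s16");print(clear(*a));find("top","t16")
o=get_obs();p=o["eef_pos"][:2]-np.array(a[:2]);t=a[2];print("a",p@[np.sin(t),np.cos(t)],"n",p@[np.cos(t),-np.sin(t)])
```

```text
t 18.62 tcp [ 0.5555 -0.105   0.1051] phi -18.75 tilt [-0.0009 -0.0034] F [-1.7 -0.8 -0.2] w 0.0001
rack 647.9 7.7 size 255.3 66.5 theta 22.67 661
-0.006150273235806192Traceback (most recent call last):
  File "<stdin>", line 3, in <module>
  File "h.py", line 36, in find
    i=1+np.argmax(S[1:,4]);P=W[(L==i)&(m>0)]
        ~~~~~~~~~^^^^^^^^^
    return _wrapfunc(a, 'argmax', axis=axis, out=out, **kwds)
    return bound(*args, **kwds)
ValueError: attempt to get argmax of an empty sequence
```

View pics/s16.png

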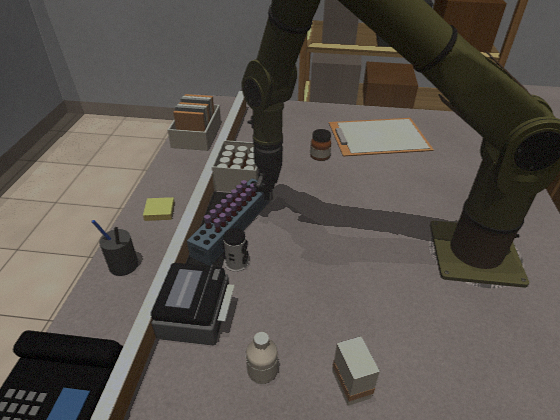

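Run:
```python
from h import *
st();
a=(.52,-.093,.105);b=(.503,-.14,.105);c=(.515,-.187,.105);d=(.55,-.187,.105)
go(*a,-10,1);go(*b,18,3,a,-10);go(*c,48,3,b,18);go(*d,68,2,c,48)
```

```text
t 18.73 tcp [ 0.5566 -0.105   0.1053] phi -18.77 tilt [ 0.0013 -0.004 ] F [ 0.2 -0.   0.8] w 0.0001
dx -38.5 dy 0.4 dz 0.3 wz -8.77
dx -2.9 dy 16.4 dz -0.0 wz -9.33
dx -5.5 dy 15.7 dz -0.0 wz -9.33
dx -8.0 dy 14.6 dz -0.0 wz -9.33
dx -1.0 dy 16.1 dz -0.0 wz -10.00
dx -3.8 dy 15.7 dz -0.0 wz -10.00
dx -6.5 dy 14.8 dz -0.0 wz -10.00
dx 11.7 dy 13.0 dz -0.0 wz -10.00
dx 9.3 dy 14.8 dz -0.0 wz -10.00
```

Emit:
move_arm(increments=[{"dx":-38,"dy":0,"dz":0,"wx":0,"wy":0,"wz":-8.5},{"dx":-3,"dy":16,"dz":0,"wx":0,"wy":0,"wz":-9.5},{"dx":-5,"dy":16,"dz":0,"wx":0,"wy":0,"wz":-9.5},{"dx":-8,"dy":15,"dz":0,"wx":0,"wy":0,"wz":-9.5},{"dx":-1,"dy":16,"dz":0,"wx":0,"wy":0,"wz":-10},{"dx":-4,"dy":16,"dz":0,"wx":0,"wy":0,"wz":-10},{"dx":-6,"dy":15,"dz":0,"wx":0,"wy":0,"wz":-10},{"dx":12,"dy":13,"dz":0,"wx":0,"wy":0,"wz":-10},{"dx":9,"dy":15,"dz":0,"wx":0,"wy":0,"wz":-10}])

```text
clock: 19.85
eef_pos: [0.5514, -0.1867, 0.1057]
ee_rot: [[0.367, 0.93, 0.001], [0.93, -0.367, -0.004], [-0.003, 0.002, -1.0]]
wrist_force: [0.6, 0.2, -0.5]
gripper_width: -0.0003
```

Run:
```python
from h import *
from plan import *
st()
for n in("side","top"):
    a=find(n,n[0]+"17")
    o=get_obs();p=o["eef_pos"][:2]-np.array(a[:2]);t=a[2];print("clr",clear(*a),"a",p@[np.sin(t),np.cos(t)],"n",p@[np.cos(t),-np.sin(t)])
    print(np.round(corners(*a),3).tolist())
p=cv2.imread("pics/t17.png")[120:240,200:420];cv2.imwrite("pics/t17c.png",cv2.resize(p,None,fx=3.5,fy=3.5,interpolation=cv2.INTER_CUBIC))
```

```text
t 19.85 tcp [ 0.5514 -0.1867  0.1057] phi 68.5 tilt [ 0.0006 -0.0037] F [ 0.6  0.2 -0.5] w -0.0003
rack 639.3 -13.4 size 300.6 65.6 theta 22.21 785
clr 0.0 a -0.192307571848442 n -0.012905888928912632
[[0.727, 0.113], [0.665, 0.138], [0.552, -0.14], [0.613, -0.165]]
rack 641.2 -13.5 size 299.0 67.2 theta 21.73 1612
clr 0.0 a -0.19317049594687122 n -0.017775633233732727
[[0.727, 0.114], [0.666, 0.138], [0.555, -0.141], [0.616, -0.165]]
```

View pics/t17c.png

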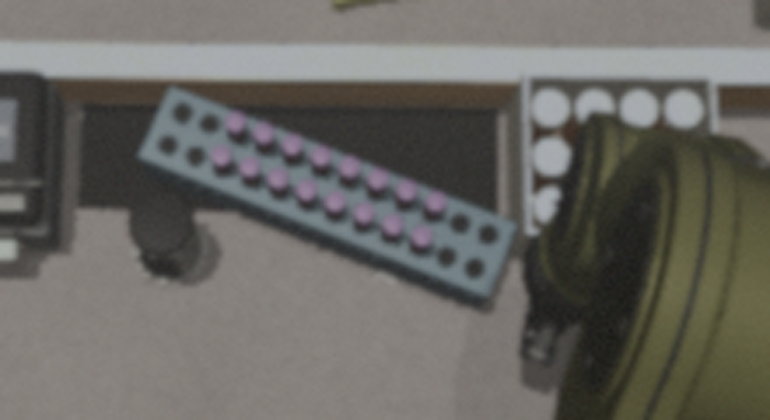

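Emit:
move_arm(increments=[{"dx":14,"dy":5,"dz":0,"wx":0,"wy":0,"wz":0},{"dx":13,"dy":0,"dz":0,"wx":0,"wy":0,"wz":0},{"dx":7,"dy":0,"dz":0,"wx":0,"wy":0,"wz":0},{"dx":6,"dy":-1,"dz":0,"wx":0,"wy":0,"wz":0},{"dx":6,"dy":-2,"dz":0,"wx":0,"wy":0,"wz":0}])

```text
clock: 20.58
eef_pos: [0.5692, -0.1449, 0.1054]
ee_rot: [[0.372, 0.928, -0.001], [0.928, -0.372, -0.005], [-0.005, 0.001, -1.0]]
wrist_force: [-0.8, -2.9, 0.9]
gripper_width: 0.0002
```

Run:
```python
from h import *
from plan import *
st()
for n in("side","top"):
    a=find(n,n[0]+"18")
    o=get_obs();p=o["eef_pos"][:2]-np.array(a[:2]);t=a[2];print("clr",clear(*a),"a",p@[np.sin(t),np.cos(t)],"n",p@[np.cos(t),-np.sin(t)])
    print(np.round(corners(*a),3).tolist())
```

```text
t 20.57 tcp [ 0.5692 -0.1449  0.1054] phi 68.13 tilt [-0.0009 -0.0045] F [-0.8 -2.9  0.9] w 0.0002
rack 641.7 0.4 size 300.7 65.9 theta 22.51 780
clr 0.00038739276602084427 a -0.16066784698133205 n -0.011694229315587591
[[0.73, 0.126], [0.669, 0.152], [0.554, -0.125], [0.615, -0.151]]
rack 644.8 1.8 size 296.3 68.3 theta 22.61 1464
clr -0.0029126263994846413 a -0.16317011119814523 n -0.013635645571918875
[[0.733, 0.128], [0.672, 0.153], [0.557, -0.124], [0.618, -0.149]]
```

Emit:
move_arm(increments=[{"dx":6,"dy":-2,"dz":0,"wx":0,"wy":0,"wz":0},{"dx":6,"dy":-2,"dz":0,"wx":0,"wy":0,"wz":0}])

```text
clock: 20.92
eef_pos: [0.5702, -0.132, 0.1053]
ee_rot: [[0.372, 0.928, -0.001], [0.928, -0.372, -0.004], [-0.004, 0.001, -1.0]]
wrist_force: [-0.7, -2.9, 0.9]
gripper_width: -0.0003
```

Run:
```python
from h import *
from plan import *
st()
for n in("side","top"):
    a=find(n,n[0]+"19")
    print("clr",clear(*a));print(np.round(corners(*a),3).tolist())
o=(.60,-.17,.105)
a=(.54,-.175,.105);b=(.508,-.15,.105);c=(.51,-.09,.105);d=(.535,-.075,.105)
go(*a,58,1);go(*b,28,3,a,58);go(*c,-2,3,b,28);go(*d,-16,2,c,-2)
```

```text
t 20.93 tcp [ 0.5702 -0.132   0.1053] phi 68.15 tilt [-0.0005 -0.0038] F [-0.7 -2.9  0.9] w -0.0003
rack 642.2 12.4 size 301.8 65.9 theta 22.09 789
clr 0.0008142007534569506
[[0.729, 0.139], [0.668, 0.164], [0.555, -0.114], [0.616, -0.139]]
rack 646.5 17.8 size 291.2 67.6 theta 21.89 1415
clr -0.0030853078837778103
[[0.733, 0.145], [0.672, 0.169], [0.56, -0.109], [0.621, -0.134]]
dx -52.6 dy -11.8 dz 0.3 wz 10.26
dx 1.4 dy -13.5 dz -0.0 wz 10.00
dx -0.9 dy -13.5 dz -0.0 wz 10.00
dx -3.3 dy -13.1 dz -0.0 wz 10.00
dx 10.0 dy -17.3 dz -0.0 wz 10.00
dx 6.8 dy -18.8 dz -0.0 wz 10.00
dx 3.4 dy -19.7 dz -0.0 wz 10.00
dx 12.2 dy -7.9 dz -0.0 wz 7.00
dx 11.2 dy -9.4 dz -0.0 wz 7.00
```

View pics/s19.png

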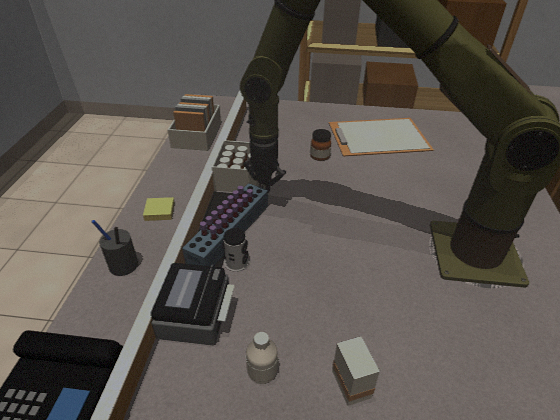

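Emit:
move_arm(increments=[{"dx":-50,"dy":-11,"dz":0,"wx":0,"wy":0,"wz":10},{"dx":1,"dy":-14,"dz":0,"wx":0,"wy":0,"wz":10},{"dx":-1,"dy":-14,"dz":0,"wx":0,"wy":0,"wz":10},{"dx":-3,"dy":-13,"dz":0,"wx":0,"wy":0,"wz":10},{"dx":10,"dy":-17,"dz":0,"wx":0,"wy":0,"wz":10},{"dx":7,"dy":-19,"dz":0,"wx":0,"wy":0,"wz":10},{"dx":3,"dy":-20,"dz":0,"wx":0,"wy":0,"wz":10},{"dx":12,"dy":-8,"dz":0,"wx":0,"wy":0,"wz":7},{"dx":11,"dy":-9,"dz":0,"wx":0,"wy":0,"wz":7}])

```text
clock: 22.15
eef_pos: [0.5356, -0.0723, 0.105]
ee_rot: [[0.962, -0.275, 0.0], [-0.275, -0.962, -0.002], [0.001, 0.002, -1.0]]
wrist_force: [-0.6, -0.6, 0.2]
gripper_width: -0.0002
```

Run:
```python
from h import *
st();a=find("side","s20")
o=get_obs();p=o["eef_pos"][:2]-np.array(a[:2]);t=a[2];print("a",p@[np.sin(t),np.cos(t)],"n",p@[np.cos(t),-np.sin(t)])
```

```text
t 22.15 tcp [ 0.5356 -0.0723  0.105 ] phi -15.95 tilt [ 0.0004 -0.0018] F [-0.6 -0.6  0.2] w -0.0002
rack 643.1 15.0 size 300.5 66.2 theta 21.93 781
a -0.11878248437654529 n -0.06575291041648731
```

Emit:
move_arm(increments=[{"dx":14,"dy":0,"dz":0,"wx":0,"wy":0,"wz":0},{"dx":8,"dy":0,"dz":0,"wx":0,"wy":0,"wz":0},{"dx":8,"dy":0,"dz":0,"wx":0,"wy":0,"wz":-1},{"dx":9,"dy":0,"dz":0,"wx":0,"wy":0,"wz":-1},{"dx":9,"dy":0,"dz":0,"wx":0,"wy":0,"wz":-1},{"dx":9,"dy":0,"dz":0,"wx":0,"wy":0,"wz":-1}])

```text
clock: 22.95
eef_pos: [0.5904, -0.0889, 0.1051]
ee_rot: [[0.979, -0.204, -0.0], [-0.204, -0.979, -0.003], [0.0, 0.003, -1.0]]
wrist_force: [-2.1, -0.2, 0.2]
gripper_width: -0.0002
```

Run:
```python
from h import *
st();a=find("side","s21");find("top","t21")
o=get_obs();p=o["eef_pos"][:2]-np.array(a[:2]);t=a[2];print("a",p@[np.sin(t),np.cos(t)],"n",p@[np.cos(t),-np.sin(t)])
```

```text
t 22.95 tcp [ 0.5904 -0.0889  0.1051] phi -11.75 tilt [-0.0005 -0.0034] F [-2.1 -0.2  0.2] w -0.0002
rack 664.0 34.1 size 263.5 65.4 theta 13.62 700Traceback (most recent call last):
  File "<stdin>", line 2, in <module>
  File "h.py", line 36, in find
    i=1+np.argmax(S[1:,4]);P=W[(L==i)&(m>0)]
        ~~~~~~~~~^^^^^^^^^
    return _wrapfunc(a, 'argmax', axis=axis, out=out, **kwds)
    return bound(*args, **kwds)
ValueError: attempt to get argmax of an empty sequence
```

View pics/s21.png

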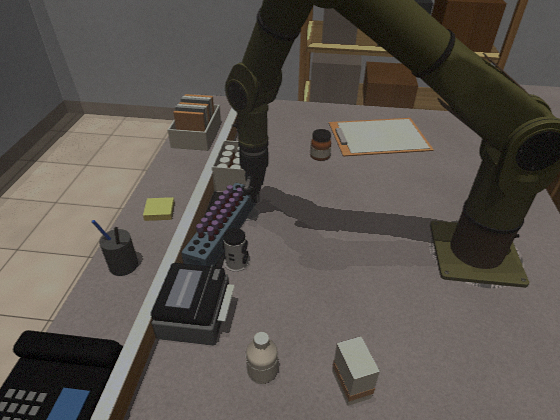

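Emit:
move_arm(increments=[{"dx":8,"dy":0,"dz":0,"wx":0,"wy":0,"wz":-2},{"dx":9,"dy":0,"dz":0,"wx":0,"wy":0,"wz":-2},{"dx":9,"dy":0,"dz":0,"wx":0,"wy":0,"wz":-2},{"dx":9,"dy":0,"dz":0,"wx":0,"wy":0,"wz":-2},{"dx":9,"dy":0,"dz":0,"wx":0,"wy":0,"wz":-2}])

```text
clock: 23.68
eef_pos: [0.634, -0.0947, 0.1052]
ee_rot: [[1.0, -0.029, -0.0], [-0.029, -1.0, -0.004], [-0.0, 0.004, -1.0]]
wrist_force: [-1.2, 0.1, 0.1]
gripper_width: -0.0001
```

Run:
```python
from h import *
st();a=find("side","s22")
```

```text
t 23.68 tcp [ 0.634  -0.0947  0.1052] phi -1.68 tilt [-0.0004 -0.0036] F [-1.2  0.1  0.1] w -0.0001
rack 682.6 35.4 size 274.9 65.6 theta 2.7 698
```

View pics/s22.png

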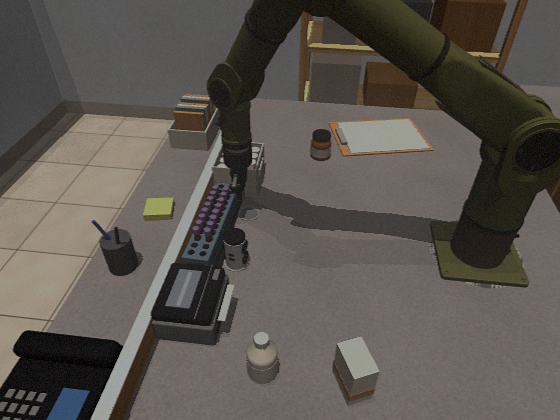

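Emit:
move_arm(increments=[{"dx":-16,"dy":0,"dz":1,"wx":0,"wy":0,"wz":-1.7},{"dx":0,"dy":-36,"dz":1,"wx":0,"wy":0,"wz":0},{"dx":0,"dy":-36,"dz":0,"wx":0,"wy":0,"wz":0},{"dx":0,"dy":-36,"dz":0,"wx":0,"wy":0,"wz":0},{"dx":8,"dy":0,"dz":0,"wx":0,"wy":0,"wz":0},{"dx":6,"dy":0,"dz":0,"wx":0,"wy":0,"wz":0},{"dx":6,"dy":0,"dz":0,"wx":0,"wy":0,"wz":0}], fingers=60)

```text
clock: 24.6
eef_pos: [0.6385, 0.0116, 0.1031]
ee_rot: [[1.0, -0.004, 0.001], [-0.004, -1.0, -0.005], [0.001, 0.005, -1.0]]
wrist_force: [-1.0, -0.5, -0.2]
gripper_width: 0.0654
```

Run:
```python
from h import *
st();a=find("side","s23")
```

```text
t 24.6 tcp [0.6385 0.0116 0.1031] phi -0.25 tilt [ 0.0007 -0.0048] F [-1.  -0.5 -0.2] w 0.0654
rack 685.9 105.5 size 132.2 64.5 theta 2.28 559
```

View pics/s23.png

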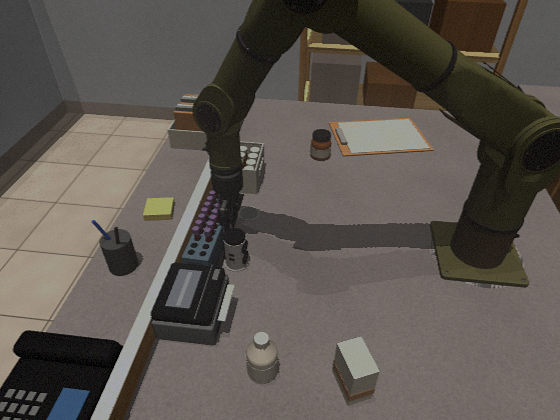

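Flush push in small steps, watching the force.

Emit:
move_arm(increments=[{"dx":4,"dy":0,"dz":0,"wx":0,"wy":0,"wz":0},{"dx":4,"dy":0,"dz":0,"wx":0,"wy":0,"wz":0},{"dx":3,"dy":0,"dz":0,"wx":0,"wy":0,"wz":0},{"dx":0,"dy":0,"dz":0,"wx":0,"wy":0,"wz":0}])

```text
clock: 25.15
eef_pos: [0.6491, 0.0141, 0.1027]
ee_rot: [[1.0, -0.002, 0.001], [-0.002, -1.0, -0.003], [0.001, 0.003, -1.0]]
wrist_force: [-0.9, -0.2, 0.1]
gripper_width: 0.0653
```

Run:
```python
from h import *
st();a=find("side","s24")
```

```text
t 25.15 tcp [0.6491 0.0141 0.1027] phi -0.09 tilt [ 0.0006 -0.0033] F [-0.9 -0.2  0.1] w 0.0653
rack 692.7 95.5 size 156.4 64.9 theta 0.32 565
```

Emit:
move_arm(increments=[{"dx":2,"dy":0,"dz":0,"wx":0,"wy":0,"wz":0},{"dx":2,"dy":0,"dz":0,"wx":0,"wy":0,"wz":0},{"dx":0,"dy":0,"dz":0,"wx":0,"wy":0,"wz":0}])

```text
clock: 25.58
eef_pos: [0.6529, 0.014, 0.1028]
ee_rot: [[1.0, -0.002, 0.0], [-0.002, -1.0, -0.003], [0.0, 0.003, -1.0]]
wrist_force: [-1.2, -0.2, 1.5]
gripper_width: 0.0653
```

Run:
```python
from h import *
st();a=find("side","s25")
```

```text
t 25.57 tcp [0.6529 0.014  0.1028] phi -0.09 tilt [ 0.0001 -0.0033] F [-1.2 -0.2  1.5] w 0.0653
rack 694.4 85.0 size 178.9 63.7 theta 0.73 561
```

Emit:
move_arm(increments=[{"dx":1.5,"dy":0,"dz":0,"wx":0,"wy":0,"wz":0},{"dx":1.5,"dy":0,"dz":0,"wx":0,"wy":0,"wz":0},{"dx":0,"dy":0,"dz":0,"wx":0,"wy":0,"wz":0}])

```text
clock: 26.0
eef_pos: [0.6542, 0.014, 0.1026]
ee_rot: [[1.0, -0.001, -0.004], [-0.001, -1.0, -0.003], [-0.004, 0.003, -1.0]]
wrist_force: [-5.9, 0.2, 3.5]
gripper_width: 0.0654
```

Run:
```python
from h import *
st()
```

```text
t 26.0 tcp [0.6542 0.014  0.1026] phi -0.07 tilt [-0.0042 -0.0028] F [-5.9  0.2  3.5] w 0.0654
```

Force rose to 6 N and the TCP stalled, so the rack is seated against the upstand. I'll back off and look from clear of it.

Emit:
move_arm(increments=[{"dx":-8,"dy":0,"dz":0,"wx":0,"wy":0,"wz":0},{"dx":-14,"dy":30,"dz":0,"wx":0,"wy":0,"wz":0},{"dx":-50,"dy":30,"dz":-10,"wx":0,"wy":0,"wz":0},{"dx":-50,"dy":40,"dz":-40,"wx":0,"wy":0,"wz":0},{"dx":-10,"dy":60,"dz":-50,"wx":0,"wy":0,"wz":0},{"dx":0,"dy":60,"dz":-50,"wx":0,"wy":0,"wz":0},{"dx":0,"dy":60,"dz":0,"wx":0,"wy":0,"wz":0},{"dx":0,"dy":0,"dz":0,"wx":0,"wy":0,"wz":0}])

```text
clock: 27.0
eef_pos: [0.5333, -0.2417, 0.2281]
ee_rot: [[1.0, -0.011, 0.004], [-0.011, -1.0, -0.011], [0.004, 0.011, -1.0]]
wrist_force: [1.0, 0.3, -1.1]
gripper_width: 0.0652
```

Run:
```python
from h import *
st();a=find("side","s26");a=find("top","t26")
for n,f in(("side","s26"),("top","t26")):
    p=cv2.imread(f"pics/{f}.png");c=p[110:310,130:330] if n=="side" else p[110:260,150:420]
    cv2.imwrite(f"pics/{f}c.png",cv2.resize(c,None,fx=2.9,fy=2.9,interpolation=cv2.INTER_CUBIC))
p,d=snapshot("top");W=cloud("top",d);s=W[...,2]
def box(n,u0,u1,v0,v1,z0,z1):
    m=np.zeros((420,560),bool);m[v0:v1,u0:u1]=1;P=W[m&(s>z0)&(s<z1)];print(n,len(P),np.percentile(P,2,0).round(4),np.percentile(P,98,0).round(4))
box("bottle",120,165,200,245,.03,.13);box("jar",415,460,235,270,.03,.09);box("carton",105,160,270,310,.03,.11)
```

```text
t 27.0 tcp [ 0.5333 -0.2417  0.2281] phi -0.65 tilt [ 0.0041 -0.0106] F [ 1.   0.3 -1.1] w 0.0652
rack 695.2 23.2 size 300.6 62.8 theta -0.06 769
rack 695.8 23.6 size 298.6 62.3 theta 0.02 1448
bottle 501 [0.4677 0.3648 0.0321] [0.5221 0.4137 0.1173]
jar 287 [ 0.3926 -0.4289  0.055 ] [ 0.4472 -0.3895  0.0879]
carton 830 [0.2876 0.3586 0.0372] [0.3556 0.4365 0.1043]
```

View pics/t26c.png

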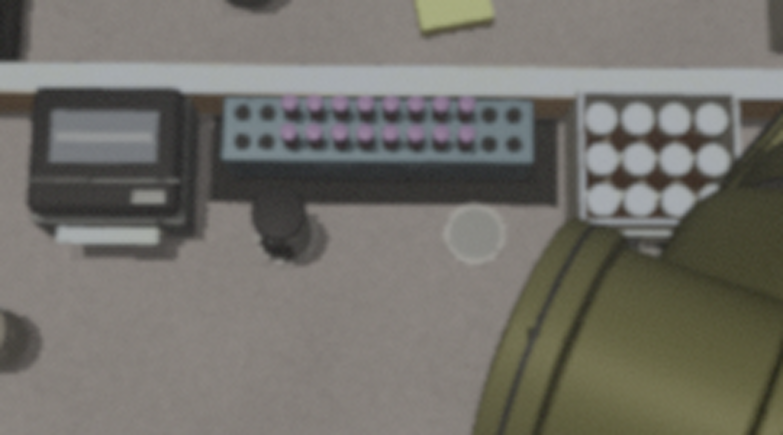

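View pics/s26c.png

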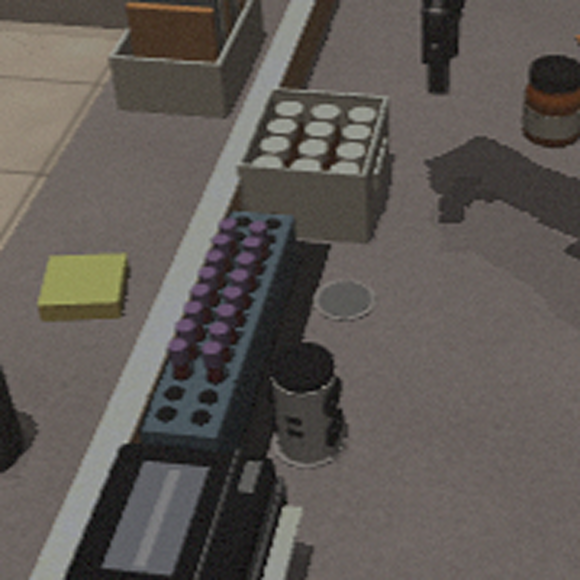

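The pictures show the rack flush along the upstand from end to end, between printer and bin. It is parallel to within about 0.1° and sits roughly 7 mm off mid-bay. The bottle and carton read as before. The jar's far edges read the same, and the arm hides only part of it. I'm handing in.

```bash
python3 -c "
from rig import ctrl;print(ctrl.finish_job())"
```

```text
the job is handed in; nothing more can be done
None
```

The rack is in its bay, flat back against the upstand along its whole length, and the job was handed in at about 27 s of the 72 s allowed. No verdict is reported at hand-in.

- **How it went in:** I pushed the rack right by its left end, then swung the left end forward to about 35°. I slid it forward with the two fingers spread and pushed it by its right end past the pillar. Finally I swung the right end in and pressed it home with the spread fingers.
- **Extra pushes:** The right end came within a few millimetres of the bin on the way in, so two extra end-pushes were needed.
- **Final position:** Both cameras put the rack's centre at about x 0.695, y 0.023. That is about 35 mm from the upstand and 7 mm off mid-bay, at an angle of about 0.1° or less. The last press stalled at about 6 N, which also fits contact with the upstand.
- **Disagreements:** The cameras differed by up to about 5 mm and 0.5° partway through. In the last check the rack's width read 62–63 mm rather than 66, because the detection mask cuts off points near the upstand. That biases its centre by 1–2 mm towards the robot.
- **Bottle, jar and carton:** The bottle and carton did not move (under 1 mm difference). The jar was partly hidden by the arm in the last check, and the edges that could be seen had not moved.

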